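# Load the parts dryer and wind its basket in

### The job

Dry the washed trim strips: lay every short black trim strip from the left of the dryer flat in the dryer's open basket, not on top of one another, and put the grille cover from the dryer's roof squarely on the basket. Only when the cover is on, set the loose crank fully down on the square shaft end and turn it clockwise by its handle, four full turns, until the basket is fully home under the hood, never letting the crank come off the shaft on the way. Then lift the crank off and stand it upright on its boss, back in its grey tray, leaving the basket home and covered.

Things in the scene. Friction and masses are not known exactly. Their poses are not given: they have to be found in the camera images.
- strip_1_mid (a point): black moulded trim strip, 26 wide x 92 long x 15 mm high at its clips (solid body 12 mm), lying left of the dryer at the start, on the bench or on the thin green towel (2.5 mm) there; the point is its centre, 6 mm above its underside; y runs along its length, x across the 26 mm width (grasp there), z up. Two or three of the four strips are present in a run; the others are absent (None).
- strip_2_mid (a point): black moulded trim strip, 26 wide x 92 long x 15 mm high at its clips (solid body 12 mm), lying left of the dryer at the start, on the bench or on the thin green towel (2.5 mm) there; the point is its centre, 6 mm above its underside; y runs along its length, x across the 26 mm width (grasp there), z up. Two or three of the four strips are present in a run; the others are absent (None).
- strip_3_mid (a point): black moulded trim strip, 26 wide x 92 long x 15 mm high at its clips (solid body 12 mm), lying left of the dryer at the start, on the bench or on the thin green towel (2.5 mm) there; the point is its centre, 6 mm above its underside; y runs along its length, x across the 26 mm width (grasp there), z up. Two or three of the four strips are present in a run; the others are absent (None).
- strip_4_mid (a point): black moulded trim strip, 26 wide x 92 long x 15 mm high at its clips (solid body 12 mm), lying left of the dryer at the start, on the bench or on the thin green towel (2.5 mm) there; the point is its centre, 6 mm above its underside; y runs along its length, x across the 26 mm width (grasp there), z up. Two or three of the four strips are present in a run; the others are absent (None).
- basket_floor (a point): centre of the inner floor of the dryer's open-topped aluminium basket; moves with the basket. x points into the hood (the way it is wound), y to the left, z up. Inside 112 mm along x and 210 mm along y, walls 4 mm thick, rim 24 mm above this point. Three strips fit side by side, lengths along x, 62 mm apart in y. At the start the basket stands fully out, in front of the hood; the hood's front edge is then 60 mm ahead of this point and the hood's roof top 68 mm above it
- dryer_basket (a joint): travel of the basket: 0 fully out (the start), 0.12 m fully home; only the shaft drives it, 30 mm a turn, clockwise seen from above winds it in; it stays where it is left
- cover_grip (a point): centre of the handle bar of the aluminium grille cover (216 x 118 mm, z up): the bar is 12 mm thick along x, 70 mm long along y, its top 8 mm above this point; the grille's top face lies 17 mm below this point. At the start it lies on the hood's roof. Its handle may lie along the basket's y either way round
- cover_base (a point): centre of the underside of that cover's grille plate, 21 mm below cover_grip, same axes; on the basket it lies on the rim, 24 mm above basket_floor. Two locating ribs 5 mm high under the plate drop inside the basket walls with 6 mm play all round
- shaft_seat (a point): foot of the upright square shaft end on the column at the right of the dryer: centre of the 44 mm round bearing cap on which the crank's boss comes to rest. The shaft is 14 mm square, 18 mm high, the last 6 mm tapering to 9 mm square; at the start its flats lie along this point's x and y. The point itself does not turn with the shaft. The column stands clear of its surroundings down to the hood's roof, 8 mm below this point
- crank_hub (a point): the loose steel crank (0.37 kg): centre of its upright square hub above the arm, 22 x 22 mm with flats along x and y, 30 mm high from 28 mm to 58 mm above the crank's underside; the point is 46 mm above the underside. x points along the arm to the handle. The crank balances on its boss and can be carried by the hub
- crank_base (a point): centre of the underside of that crank's boss, 46 mm below crank_hub, same axes; a 16 mm square socket, 20 mm deep, opens downwards here, its flats along x and y, so that the crank fits the shaft in four directions, with 1 mm play. The boss is 34 x 34 x 20 mm; the arm above it is 8 mm thick
- crank_knob (a point): handle of the crank: upright black cylinder, 20 mm thick and 50 mm high, that spins freely on its pin, 60 mm from the hub's axis along the crank's x; its lower end is 30 mm, this point 58 mm and its top 80 mm above the crank's underside. Gripped there from above, it can be led round in circles without turning the hand; about 2 N turn the shaft
- crank_tray_floor (a point): centre of the floor of the flat grey plastic tray at the right (172 x 102 mm inside, rim 10 mm above this point, x along its length, z up; fixed to the bench), where the crank stands at the start; a tall mesh pen pot stands about 0.25 m behind it
There are look-alikes about, which are no part of the job. What is shaped like the part that bears strip_1_mid but red is not meant. Leave any orange look-alike of the part that bears crank_hub alone.

How it is judged (in metres and radians):
On the way, in this order (a step that is already met when the one before it is completed fails the run):
1. every strip lies flat in the basket and the cover is on it, the basket still out (x of strip_1_mid in the frame of basket_floor between -0.056 and 0.056 m and y of strip_1_mid in the frame of basket_floor between -0.105 and 0.105 m and z of strip_1_mid in the frame of basket_floor between 0 and 0.014 m and angle between each of strip_1_mid, strip_2_mid, strip_3_mid, strip_4_mid's own z axis and vertical below 0.25 rad and x of strip_2_mid in the frame of basket_floor between -0.056 and 0.056 m and y of strip_2_mid in the frame of basket_floor between -0.105 and 0.105 m and z of strip_2_mid in the frame of basket_floor between 0 and 0.014 m and x of strip_3_mid in the frame of basket_floor between -0.056 and 0.056 m and y of strip_3_mid in the frame of basket_floor between -0.105 and 0.105 m and z of strip_3_mid in the frame of basket_floor between 0 and 0.014 m and x of strip_4_mid in the frame of basket_floor between -0.056 and 0.056 m and y of strip_4_mid in the frame of basket_floor between -0.105 and 0.105 m and z of strip_4_mid in the frame of basket_floor between 0 and 0.014 m and x of cover_base in the frame of basket_floor between -0.009 and 0.009 m and y of cover_base in the frame of basket_floor between -0.01 and 0.01 m and z of cover_base in the frame of basket_floor between 0.021 and 0.0275 m and angle between cover_base's own z axis and vertical below 0.06 rad and value of joint dryer_basket below 0.01 m), for 0.3 s.
2. the crank is fully down on the shaft end, the basket still out (horizontal distance between crank_base and shaft_seat below 0.005 m and z of crank_base in the frame of shaft_seat below 0.005 m and angle between crank_base's own z axis and vertical below 0.2 rad and value of joint dryer_basket below 0.02 m), for 0.2 s.
3. half-way in, with the crank on the shaft (horizontal distance between crank_base and shaft_seat below 0.005 m and z of crank_base in the frame of shaft_seat below 0.012 m and value of joint dryer_basket above 0.06 m), for 0.1 s.
4. basket home, with the crank on the shaft (horizontal distance between crank_base and shaft_seat below 0.005 m and z of crank_base in the frame of shaft_seat below 0.012 m and value of joint dryer_basket above 0.117 m), for 0.1 s.
At the end, for the whole second after the job is handed in: Every strip present lies flat inside the basket (centre within the walls and no higher than 14 mm over the floor), the cover lies on the rim (within 9 mm in x, 10 mm in y and flat), the basket is home (travel over 116 mm), and the crank stands upright on its boss on the floor of its tray (x of strip_1_mid in the frame of basket_floor between -0.056 and 0.056 m and y of strip_1_mid in the frame of basket_floor between -0.105 and 0.105 m and z of strip_1_mid in the frame of basket_floor between 0 and 0.014 m and angle between each of strip_1_mid, strip_2_mid, strip_3_mid, strip_4_mid's own z axis and vertical below 0.25 rad and x of strip_2_mid in the frame of basket_floor between -0.056 and 0.056 m and y of strip_2_mid in the frame of basket_floor between -0.105 and 0.105 m and z of strip_2_mid in the frame of basket_floor between 0 and 0.014 m and x of strip_3_mid in the frame of basket_floor between -0.056 and 0.056 m and y of strip_3_mid in the frame of basket_floor between -0.105 and 0.105 m and z of strip_3_mid in the frame of basket_floor between 0 and 0.014 m and x of strip_4_mid in the frame of basket_floor between -0.056 and 0.056 m and y of strip_4_mid in the frame of basket_floor between -0.105 and 0.105 m and z of strip_4_mid in the frame of basket_floor between 0 and 0.014 m and x of cover_base in the frame of basket_floor between -0.009 and 0.009 m and y of cover_base in the frame of basket_floor between -0.01 and 0.01 m and z of cover_base in the frame of basket_floor between 0.021 and 0.0275 m and angle between cover_base's own z axis and vertical below 0.06 rad and value of joint dryer_basket above 0.116 m and x of crank_hub in the frame of crank_tray_floor between -0.085 and 0.085 m and y of crank_hub in the frame of crank_tray_floor between -0.05 and 0.05 m and z of crank_base in the frame of crank_tray_floor below 0.006 m and angle between crank_hub's own z axis and vertical below 0.1 rad); the robot touches nothing.
It fails at once if the crank comes off the shaft while the basket is part-way (value of joint dryer_basket between 0.012 and 0.112 m and (z of crank_base in the frame of shaft_seat above 0.016 m or horizontal distance between crank_base and shaft_seat above 0.012 m)).
Of strip_1, strip_2, strip_3, strip_4 only 2 to 3 are there at a start; the rules pass over those that are not, and their reading is None.
At some moment in a run one of strip_1, strip_2, strip_3, strip_4 may be knocked a few centimetres aside while the robot is not near it.
It also fails if it takes over 210 s, if anything falls off the work surface, if the arm or the gripper's body presses on something with over 40 N, if the wrist force passes 120 N, or if a joint passes its speed limit or range.

### The arm

A 6-joint arm with a two-finger parallel gripper is mounted at the origin on a cart in front of the work surface, level with it; the furniture and walls round the work are solid. World frame = base frame: x ahead of the robot, y to its left, z up, the work surface at z = 0. Lengths are in mm, angles in rad, forces in N, time in s.
With the tool pointing down it reaches from about 275 to 1000 mm from the base axis. Payload 8.4 kg.
Tool frame: the origin (TCP) lies midway between the tips of the shut fingers; the grasp point (between the pads) lies 19 mm behind it; z points along the fingers, y is the line along which they close (so a half turn about z gives the same grasp; the last joint's range is limited). The gripper opens to 85 mm and grips with 20 to 120 N. Pads are 22 mm wide; open, the fingers measure 114 mm over their backs; the gripper's body (76 mm by 85 mm) begins 54 mm behind the grasp point. The pads swing forward as they close: fully open they stand 13 mm farther back than shut.
Start: joints at [-1.31, 0.353, 1.633, -0, 1.155, -0.002], TCP at [162.364, -603.544, 195.381] pointing down, gripper open.
Joint ranges: [-2.63, 2.63], [-0.92, 2.1], [0.06, 2.66], [-1.3, 4.44], [0, 2.69], [-3.02, 3.02]. Speed limits (rad/s): [2.22, 2.22, 2.79, 3.14, 3.14, 3.14].

### API

Orientations are given as [roll, pitch, yaw] about the fixed x, y, z axes, in that order (R = Rz(yaw) Ry(pitch) Rx(roll)).
In Python, from rig import telemetry, optics, r gives the robot as it stands.
- The arm moves only by the tool play_rows, never from a script. Its arguments are lists of equal length, an entry for each row: "dp": the shift along the tool's x, y, z in units of 40 mm (1.0 is 40 mm), a list of three; "rot": the turn, a rotation vector about the tool's x, y, z in units of 6 degrees (1.0 is 6 degrees), a list of three. In form: {"dp": [[tx, ty, tz], ...], "rot": [[ax, ay, az], ...]}. A call has 1 to 5 rows; each row is the pose to reach, as a shift and turn from the pose commanded when the call began, along the tool's axes at that moment; what a row does not reach only later rows make up. A row lasts 1/12 s, in which the tool goes at most 41.7 mm and 7.16 degrees, less where a joint would pass 70% of its speed; a pose out of reach is approached as far as the arm can. A call with a gripper value outside its range is refused whole. "fingers" is the opening, from 0 (shut) to 1 (fully open), set as the call begins (left out, the last holds). The fingers move at their own pace and stop on an object; "grip_force" is the grip in N (left out, the last holds). Time passes only in rows, so rows that repeat a pose let the fingers close. It gives the time, the measured TCP pose, the force, the opening and the grip force at its end, in the units of the state.
- telemetry.sense(): the state, without advancing time (a new reading comes with each control period).
- optics.grab_frame(name): name is "scene" or "top"; returns a dict with "color" (400x640x3 uint8, red, green, blue), "mtx" (3x3 intrinsics, pixels), "D" ([k1, k2, p1, p2, k3] as OpenCV has them; the pictures are not rectified), "R" (3x3) and "t" (3): a world point X has camera coordinates R X + t. Camera axes: x right, y down, z forward; pixel columns grow to the right and rows downward; lengths in mm; the calibration is good to about 2 mm. A picture is of the moment at which its call begins. There is no depth.
- r.sign_off(): hands the job in; it is judged then, once.
The state is a dict: "clock": time; "qpos": joint angles; "qvel": joint speeds; "joint_efforts": joint torques, N m; "eef_pos": TCP position; "tcp_rot": TCP orientation; "contact_force": force on the tool from outside, world axes, zero at the start; "wrist_torque": the same for the moment, N m; "opening": opening from 0.0 (shut) to 1.0 (fully open); "grasp_force": force on a finger pad.
Only numpy, scipy, OpenCV 4.12 (cv2) and the standard library are available. Lean on these libraries where they do the work, as an engineer would, in place of code of your own. Each camera call takes 0.05 s, during which the arm holds its last target. There are 200 camera calls.

## Working session

There is one attempt and no reset: what is moved stays moved. The work goes in short steps, Python scripts to look and compute and a tool call to move; the robot and the scene stay as the last step left them, time stands still between calls to the robot, and variables do not carry over. Pictures are saved under pics/ and viewed, at most 14 in all, crops included, and the job is handed in when it is done.

Besides the shell and the picture viewer there is one more tool, called after ">>>" by a JSON object that holds its "name" and its "arguments". play_rows: Moves the arm, as the interface text tells. Its arguments: {"type":"object","properties":{"dp":{"type":"array"},"rot":{"type":"array"},"fingers":{"type":"number"},"grip_force":{"type":"number"}},"required":["dp","rot"]}

```bash
ls; mkdir -p pics
python3 - <<'E'
from rig import telemetry, optics, r
import cv2
print(telemetry.sense())
for n in("scene","top"):
    f=optics.grab_frame(n); cv2.imwrite(f"pics/{n}0.png",f["color"][:,:,::-1]); print(n,f["mtx"],f["D"],f["R"],f["t"])
E
```

```text
pics
{'clock': 0.0, 'qpos': array([-1.31041126e+00,  3.53636749e-01,  1.63414444e+00, -7.93007212e-06,
        1.15522001e+00, -2.40166929e-03]), 'qvel': array([ 0.00070166,  0.00082123, -0.00067922, -0.00101289,  0.00013122,
        0.00214844]), 'joint_efforts': array([-3.03422952e-03, -6.05251908e+01, -3.42075706e+01, -2.58837235e-04,
        9.29475093e-03, -3.21496873e-05]), 'eef_pos': array([ 162.21545183, -603.02374255,  194.66443693]), 'tcp_rot': array([-3.14018409e+00,  3.86769816e-06,  2.62789944e-01]), 'contact_force': array([-0.29155565,  1.05406785, -0.37943623]), 'wrist_torque': array([ 0.02075615,  0.00547573, -0.02508027]), 'grasp_force': 0.0, 'opening': 0.9964651596854205}
scene [[434.78627285   0.         316.27229376]
 [  0.         434.78627285 200.80674356]
 [  0.           0.           1.        ]] [-0.10299034  0.          0.          0.          0.        ] [[ 0.73829002 -0.67436729  0.01251424]
 [-0.44009511 -0.49570551 -0.74872715]
 [ 0.51112047  0.54727032 -0.66276018]] [-448.22256684  250.92213329 1664.0612385 ]
top [[391.60622189   0.         319.73727943]
 [  0.         391.60622189 202.851738  ]
 [  0.           0.           1.        ]] [0.03219291 0.         0.         0.         0.        ] [[ 0.0200331  -0.99956468  0.0216591 ]
 [-0.99865069 -0.02104351 -0.04747606]
 [ 0.04791118 -0.02067878 -0.99863753]] [-150.90450706  522.75703249 1355.04958866]
```

View pics/scene0.png

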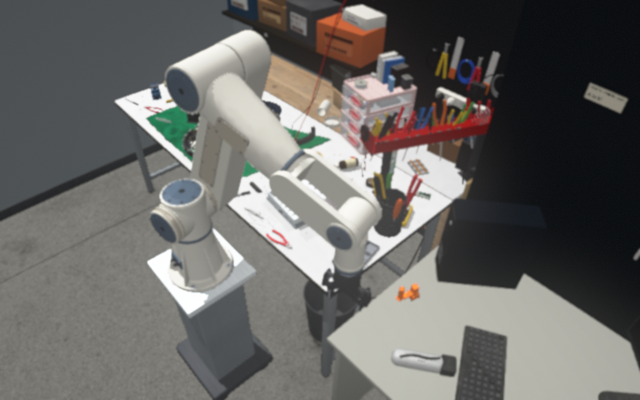

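View pics/top0.png

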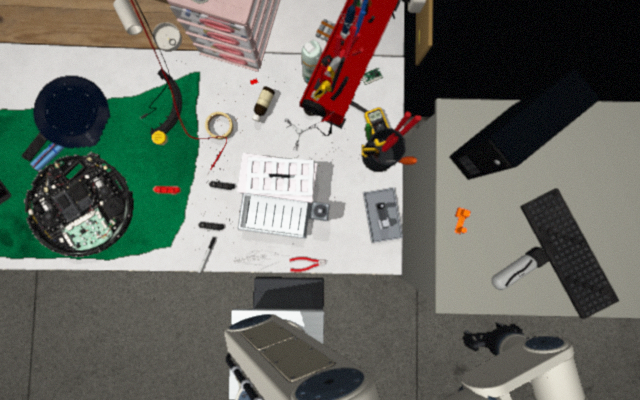

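The scene view is mostly blocked by the arm. The top view shows the dryer at about (275,195), with the basket at (273,215), the cover on the roof at (280,176), the shaft at (320,211) and the grey tray with the crank at (383,215).
Candidates for a strip: black ones at (222,185) and (210,226); a red look-alike at (167,190) and a pen at (208,252), neither wanted. The orange crank look-alike is at (462,220). Next is a close crop.

```bash
cat > h.py <<'E'
from rig import telemetry, optics, r
import cv2, numpy as np
from scipy.spatial.transform import Rotation as Ro
def ray(f,px,z):
    n=cv2.undistortPoints(np.array([[px]],float),f["mtx"],np.array(f["D"],float))[0,0]
    R=np.array(f["R"]);c=-R.T@f["t"];d=R.T@np.array([n[0],n[1],1])
    return c+d*(z-c[2])/d[2]
def proj(f,X):
    return cv2.projectPoints(np.array([X],float),cv2.Rodrigues(np.array(f["R"]))[0],np.array(f["t"],float),f["mtx"],np.array(f["D"],float))[0][0,0]
def crop(f,name,x0,x1,y0,y1,s):
    im=cv2.resize(f["color"][y0:y1,x0:x1,::-1],None,fx=s,fy=s,interpolation=cv2.INTER_CUBIC)
    cv2.imwrite("pics/"+name,im)
def togo(p,yaw=None):
    """dp units (40mm) in tool axes and rot z units (6deg) to reach TCP p, tool down with yaw of tool y-axis line"""
    s=telemetry.sense();T=Ro.from_euler("xyz",s["tcp_rot"])
    d=T.inv().apply(np.array(p)-s["eef_pos"])/40
    out=[np.round(d,3)]
    if yaw is not None:
        c=[]
        for k in(0,np.pi,-np.pi):
            g=Ro.from_euler("xyz",[np.pi,0,yaw+k]); v=(T.inv()*g).as_rotvec(degrees=True)/6; c.append(np.round(v,2))
        out.append(min(c,key=np.linalg.norm))
    return out
E
python3 - <<'E'
from h import *
f=optics.grab_frame("top")
crop(f,"crop0.png",195,410,145,260,3.7)
g=cv2.cvtColor(f["color"],cv2.COLOR_RGB2GRAY)
m=(g<70).astype(np.uint8); m[:,:0]=0
n,l,s,c=cv2.connectedComponentsWithStats(m)
for i in range(1,n):
    x,y,w,h,a=s[i]
    if 40<a<600 and 0<=x<330 and 140<y<275:
        ct=cv2.findContours((l==i).astype(np.uint8),0,2)[0][0]
        print(s[i],c[i],cv2.minAreaRect(ct),ray(f,c[i],8).round(1))
E
```

```text
[210 182  25   7 114] [222.13157895 185.        ] ((221.9199981689453, 185.05999755859375), (24.183053970336914, 5.232590675354004), 8.13010311126709) [581.3 201.9   8. ]
[163 195  18  23 149] [172.06040268 204.53020134] ((172.04879760742188, 206.06097412109375), (15.791709899902344, 23.301055908203125), 6.34019136428833) [509.4 371.6   8. ]
[200 223  24   7 112] [211.74107143 225.67857143] ((211.4158477783203, 225.84158325195312), (23.28386878967285, 5.174193382263184), 5.710593223571777) [438.8 233.2   8. ]
[ 25 271  13 129 305] [ 32.11147541 336.34098361] ((32.153236389160156, 335.089599609375), (4.365492343902588, 128.54489135742188), 4.441241264343262) [ 60.  810.5   8. ]
```

View pics/crop0.png

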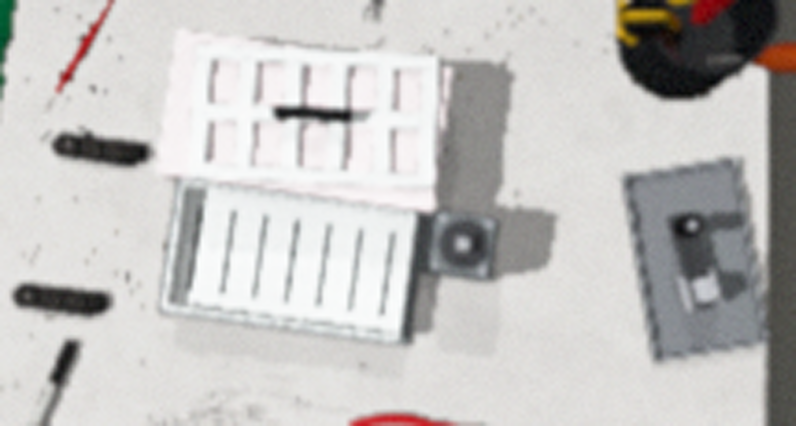

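Run:
```python
from h import *
f=optics.grab_frame("top")
crop(f,"crop1.png",0,215,60,275,2.7)
im=cv2.imread("pics/crop1.png"); cv2.imwrite("pics/crop1.png",np.clip(im*1.7,0,255).astype(np.uint8))
R=np.array(f["R"]);print(-R.T@f["t"]); g=optics.grab_frame("scene");print(-np.array(g["R"]).T@g["t"])
```

```text
[ 460.15272972 -111.81739651 1381.29026934]
[ -409.18791667 -1088.57448674  1296.35490031]
```

View pics/crop1.png

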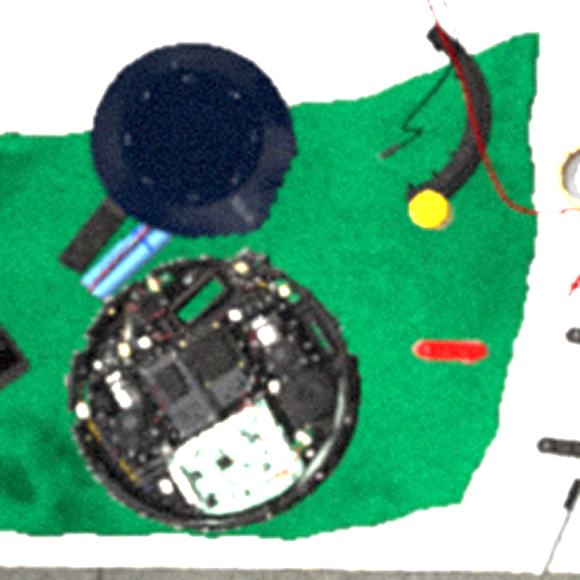

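The left crop shows the towel with only the red look-alike, at crop (450,350). There is no third black strip within reach, so two strips are present: A at (222,185) and B at (211,226). I'm moving the arm towards strip B, which also clears the scene view.

>>> {"name": "play_rows", "arguments": {"dp": [[0.57,-0.86,-0.1],[1.14,-1.72,-0.2],[1.71,-2.58,-0.3],[2.28,-3.44,-0.4],[2.85,-4.3,-0.5]], "rot": [[0,0,0],[0,0,0],[0,0,0],[0,0,0],[0,0,0]]}}

```text
clock: 0.67
eef_pos: [227.8, -405.9, 215.3]
tcp_rot: [-3.141, -0.0, 0.262]
contact_force: [1.1, -1.0, 0.5]
opening: 1.005
grasp_force: 0.0
```

>>> {"name": "play_rows", "arguments": {"dp": [[0.57,-0.86,-0.1],[1.14,-1.72,-0.2],[1.71,-2.58,-0.3],[2.28,-3.44,-0.4],[2.85,-4.3,-0.5]], "rot": [[0,0,0],[0,0,0],[0,0,0],[0,0,0],[0,0,0]]}}

```text
clock: 1.08
eef_pos: [293.2, -210.4, 235.7]
tcp_rot: [3.141, -0.001, 0.262]
contact_force: [1.1, -0.8, -0.1]
opening: 1.001
grasp_force: 0.0
```

>>> {"name": "play_rows", "arguments": {"dp": [[0.57,-0.86,0],[1.14,-1.72,0],[1.71,-2.58,0],[2.28,-3.44,0],[2.85,-4.3,0]], "rot": [[0,0,0],[0,0,0],[0,0,0],[0,0,0],[0,0,0]]}}

```text
clock: 1.5
eef_pos: [358.7, -14.4, 235.8]
tcp_rot: [3.141, -0.001, 0.263]
contact_force: [1.0, -0.4, -0.4]
opening: 1.0
grasp_force: 0.0
```

>>> {"name": "play_rows", "arguments": {"dp": [[0.57,-0.86,0],[1.14,-1.72,0],[1.71,-2.58,0],[2.28,-3.44,0],[2.85,-4.3,0]], "rot": [[0,0,0],[0,0,0],[0,0,0],[0,0,0],[0,0,0]]}}

```text
clock: 1.92
eef_pos: [424.0, 181.7, 235.5]
tcp_rot: [3.142, -0.001, 0.264]
contact_force: [0.7, -1.2, 0.8]
opening: 1.001
grasp_force: 0.0
```

Run:
```python
from h import *
s=telemetry.sense();print(s["clock"],s["eef_pos"],s["tcp_rot"],s["qpos"])
f=optics.grab_frame("scene"); crop(f,"sc1.png",220,420,130,280,4); 
g=optics.grab_frame("top"); cv2.imwrite("pics/top1.png",g["color"][:,:,::-1])
```

```text
1.9167 [424.01626499 181.68445638 235.4989623 ] [ 3.14155420e+00 -5.02002593e-04  2.63542849e-01] [ 4.01654765e-01  5.12767015e-02  1.92156207e+00 -1.16508858e-04
  1.16826196e+00  1.70895387e+00]
```

View pics/sc1.png

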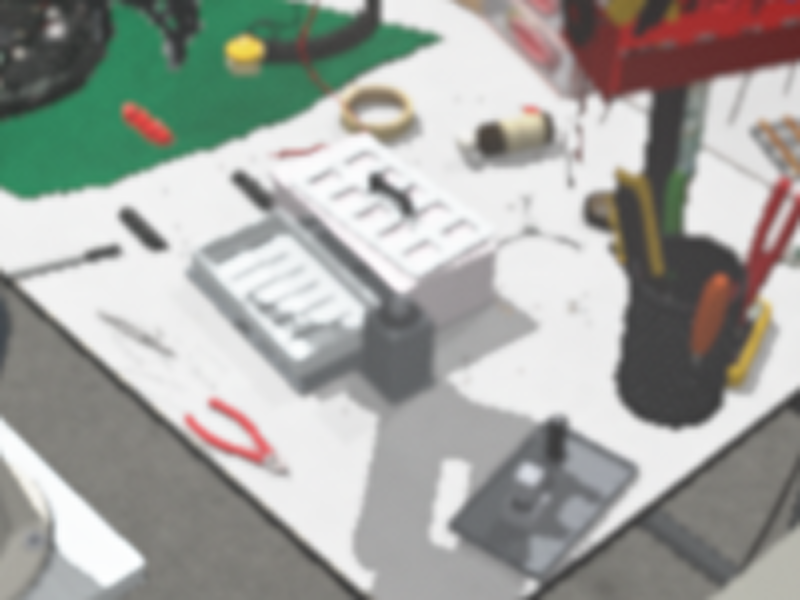

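The scene crop shows the dryer clearly: handle bar at (395,195), shaft top at (402,300), basket front corners at (190,262) and (303,378). The crank's hub is at (530,470) and its knob top at (557,425). I'm triangulating these with the top view.

Run:
```python
from h import *
f=optics.grab_frame("scene"); g=optics.grab_frame("top")
P=lambda f:f["mtx"]
def tri(a,b):
    A=[]
    for fr,p in((f,a),(g,b)):
        p0=ray(fr,p,0);p1=ray(fr,p,300);d=p1-p0;d/=np.linalg.norm(d);A.append((p0,d))
    (p,d),(q,e)=A
    t=np.linalg.lstsq(np.c_[d,-e],q-p,rcond=None)[0]; a=p+t[0]*d;b=q+t[1]*e
    return ((a+b)/2).round(1),np.linalg.norm(a-b).round(1)
S=lambda u,v:(u/4+220,v/4+130); T=lambda u,v:(u/3.7+195,v/3.7+145)
for n,a,b in(("bar",(395,195),(318,114)),("shafttop",(402,300),(463,243)),("fl",(190,262),(162,308)),("fr",(303,378),(408,340)),("knobtop",(557,425),(690,225)),("hubtop",(530,470),(704,290)),
 ("coverR",(413,290),(437,180)),("coverL",(275,180),(165,175)), ("stripA",(252,187),(102,148)),("stripB",(143,228),(62,299))):
    print(n,*tri(S(*a),T(*b)))
# tray corners at z~10 in top
for n,b in(("tray bl",(625,175)),("br",(742,158)),("fr",(767,342)),("fl",(655,360))): print(n,ray(g,T(*b),10).round(1))
# strips PCA
G=cv2.cvtColor(g["color"],cv2.COLOR_RGB2GRAY)
for c in((222,185),(211.5,225.7)):
    ys,xs=np.nonzero(G[int(c[1])-9:int(c[1])+10,int(c[0])-18:int(c[0])+19]<80)
    pts=np.array([ray(g,(x+int(c[0])-18,y+int(c[1])-9),12)[:2] for x,y in zip(xs,ys)])
    m=pts.mean(0);w,v=np.linalg.eigh(np.cov((pts-m).T)); print("strip",m.round(1),len(pts),np.sqrt(w*12).round(0),"long dir deg",np.degrees(np.arctan2(*v[::-1,1])).round(1))
```

```text
bar [607.2 -11.5 114.1] 3.0
shafttop [ 497.  -141.1  113.6] 3.7
fl [433.1 136.   22.5] 3.0
fr [406.7 -92.4  25.9] 0.2
knobtop [ 517.1 -345.5   75.8] 0.4
hubtop [ 460.1 -362.1   66.1] 3.7
coverR [ 549.2 -112.8   77.7] 9.9
coverL [552.3 126.6  82.3] 1.2
stripA [579.2 200.5  14.2] 4.3
stripB [438.8 232.5   8.8] 1.2
tray bl [ 566.4 -294.9   10. ]
br [ 585.  -406.2   10. ]
fr [ 410.8 -431.8   10. ]
fl [ 391.7 -325.8   10. ]
strip [580.8 200.7] 124 [18. 81.] long dir deg 84.5
strip [431.6 243.3] 371 [ 43. 117.] long dir deg 89.5
```

Run:
```python
from h import *
im=cv2.imread("pics/top0.png")[150:245,230:340]
cv2.imwrite("pics/bk.png",cv2.resize(im,None,fx=7,fy=6.3*7/6.3,interpolation=cv2.INTER_CUBIC)[:600*1])
print(togo([438.8,233,120],np.radians(86.9)))
```

```text
[array([ 0.715, -1.177,  2.874]), array([-0.000e+00,  1.000e-02, -1.195e+01])]
```

View pics/bk.png

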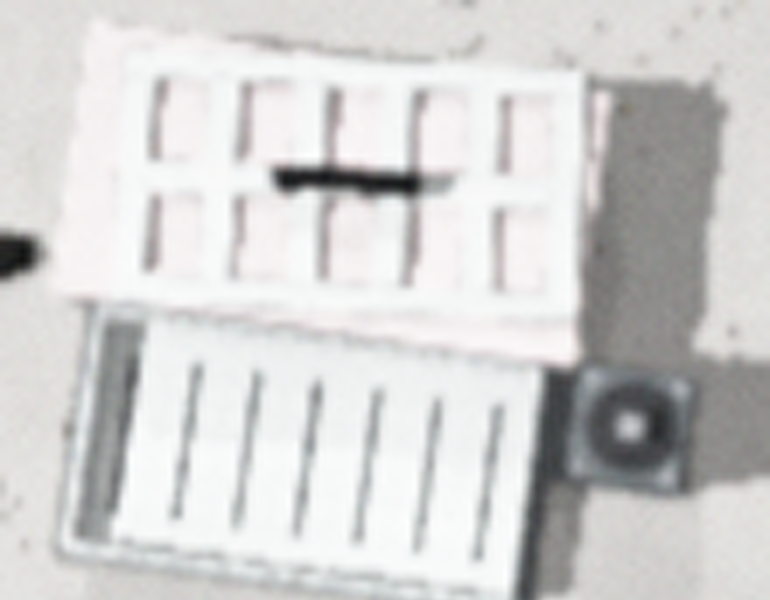

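The zoomed crop shows the basket's left rim at about x=75 and its floor slots centred near (337,462). The hood's front edge runs (85,300)→(575,360), and the cover is turned about 3–4° relative to the dryer. I'll start moving over strip B and measure the basket edges by profile.

>>> {"name": "play_rows", "arguments": {"dp": [[0.14,-0.24,0.4],[0.28,-0.47,0.8],[0.42,-0.7,1.2],[0.56,-0.94,1.6],[0.715,-1.18,1.9]], "rot": [[0,0,-1.15],[0,0,-2.3],[0,0,-3.45],[0,0,-4.6],[0,0,-5.75]]}}

```text
clock: 2.53
eef_pos: [438.7, 230.9, 158.3]
tcp_rot: [-3.141, 0.001, 0.869]
contact_force: [-0.3, -0.3, 0.3]
opening: 1.0
grasp_force: 0.0
```

>>> {"name": "play_rows", "arguments": {"dp": [[0,0,0.2],[0,0,0.4],[0,0,0.6],[0,0,0.8],[0,0,1.0]], "rot": [[0,0,-1.15],[0,0,-2.3],[0,0,-3.45],[0,0,-4.6],[0,0,-6.2]]}}

```text
clock: 2.95
eef_pos: [439.2, 230.7, 119.2]
tcp_rot: [-3.141, 0.0, 1.476]
contact_force: [-0.7, -0.2, -0.5]
opening: 0.996
grasp_force: 0.0
```

Run:
```python
from h import *
print(togo([438.8,233,120],np.radians(86.9)))
g=optics.grab_frame("top"); im=cv2.cvtColor(cv2.imread("pics/top0.png"),cv2.COLOR_BGR2GRAY).astype(np.float32)
th=np.radians(-5.65);ex=np.array([np.cos(th),np.sin(th)]);ey=np.array([-ex[1],ex[0]])
o=ray(g,(337/7+230,462/7+150),10)[:2];print("slot centre",o.round(1))
def prof(a,b,z,n,off):  # from o along axis a (s range), averaged over b offsets
    out=[]
    for s in n:
        v=[]
        for k in off:
            p=proj(g,[*(o+a*s+b*k),z]); v.append(cv2.getRectSubPix(im,(1,1),(float(p[0]),float(p[1])))[0,0])
        out.append(int(np.mean(v)))
    return out
print("y -140..-80",prof(ey,ex,33,range(-140,-80,3),range(-40,10,6)))
print("y 80..140",prof(ey,ex,33,range(80,140,3),range(-40,40,6)))
print("x -90..-30",prof(ex,ey,33,range(-90,-30,3),range(-60,90,6)))
print("x 30..90 z75",prof(ex,ey,75,range(30,90,3),range(-60,90,6)))
```

```text
[array([ 0.057, -0.014, -0.02 ]), array([-0.  ,  0.  , -0.39])]
slot centre [476.9   4.1]
y -140..-80 [198, 198, 199, 199, 196, 183, 155, 135, 130, 131, 128, 117, 96, 78, 90, 150, 216, 244, 247, 246]
y 80..140 [241, 245, 245, 245, 245, 246, 241, 209, 148, 132, 149, 151, 142, 147, 185, 217, 204, 193, 210, 222]
x -90..-30 [212, 209, 209, 210, 210, 210, 210, 207, 199, 193, 203, 216, 211, 216, 236, 246, 247, 244, 239, 235]
x 30..90 z75 [227, 226, 229, 234, 238, 239, 239, 236, 230, 219, 211, 218, 234, 238, 239, 242, 244, 243, 240, 238]
```

>>> {"name": "play_rows", "arguments": {"dp": [[0.06,-0.01,0.7],[0.06,-0.01,1.5],[0.06,-0.01,2.3],[0.06,-0.01,2.85],[0.06,-0.01,2.9]], "rot": [[0,0,-0.4],[0,0,-0.4],[0,0,-0.4],[0,0,-0.4],[0,0,-0.4]]}}

```text
clock: 3.42
eef_pos: [436.6, 232.2, 0.4]
tcp_rot: [-3.136, 0.003, 1.509]
contact_force: [-1.2, -0.6, 0.1]
opening: 1.001
grasp_force: 0.0
```

>>> {"name": "play_rows", "arguments": {"dp": [[0,0,0],[0,0,0],[0,0,0],[0,0,0],[0,0,0]], "rot": [[0,0,0],[0,0,0],[0,0,0],[0,0,0],[0,0,0]], "fingers": 0.15, "grip_force": 40}}

```text
clock: 3.83
eef_pos: [440.0, 235.1, 4.7]
tcp_rot: [3.14, -0.001, 1.513]
contact_force: [0.3, 0.0, -0.3]
opening: 0.299
grasp_force: 0.0
```

>>> {"name": "play_rows", "arguments": {"dp": [[0,0,0],[0,0,0],[0,0,0],[0,0,0],[0,0,0]], "rot": [[0,0,0],[0,0,0],[0,0,0],[0,0,0],[0,0,0]]}}

```text
clock: 4.25
eef_pos: [439.1, 234.8, 3.4]
tcp_rot: [-3.142, 0.0, 1.514]
contact_force: [0.1, 0.5, 0.1]
opening: 0.148
grasp_force: 0.0
```

Run:
```python
from h import *
f=optics.grab_frame("scene"); g=optics.grab_frame("top")
a=cv2.resize(f["color"][165:225,220:300],None,fx=6,fy=6,interpolation=2)
b=cv2.resize(g["color"][165:265,165:265],None,fx=4,fy=4,interpolation=2)
c=np.zeros((400,880,3),np.uint8);c[:360,:480]=a;c[:,480:]=b
cv2.imwrite("pics/chk.png",cv2.resize(c[:,:,::-1],(800,364)))
```

```text
(no output)
```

View pics/chk.png

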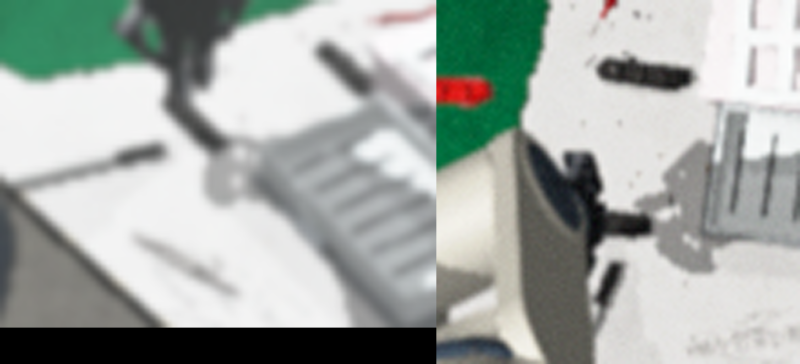

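>>> {"name": "play_rows", "arguments": {"dp": [[0,0,-0.5],[0,0,-1.2],[0,0,-2.0],[0,0,-2.6],[0,0,-3.0]], "rot": [[0,0,0],[0,0,0],[0,0,0],[0,0,0],[0,0,0]], "fingers": 0.7}}

```text
clock: 4.77
eef_pos: [440.0, 235.2, 125.9]
tcp_rot: [3.139, -0.001, 1.514]
contact_force: [-0.1, 0.6, 0.2]
opening: 0.702
grasp_force: 0.0
```

>>> {"name": "play_rows", "arguments": {"dp": [[1.0,0,0],[2.0,0,0],[3.0,0,0],[4.0,0,0],[4.0,0,0]], "rot": [[0,0,0],[0,0,0],[0,0,0],[0,0,0],[0,0,0]]}}

```text
clock: 5.18
eef_pos: [449.2, 401.2, 123.8]
tcp_rot: [3.139, -0.004, 1.516]
contact_force: [-0.6, -1.2, 0.6]
opening: 0.697
grasp_force: 0.0
```

Run:
```python
from h import *
f=optics.grab_frame("scene"); g=optics.grab_frame("top")
for fr in(g,f):
    G=cv2.cvtColor(fr["color"],cv2.COLOR_RGB2GRAY); n,l,s,c=cv2.connectedComponentsWithStats((G<80).astype(np.uint8))
    for i in range(1,n):
        if 30<s[i][4]<400 and np.hypot(*(ray(fr,c[i],8)[:2]-[480,220]))<170: print(s[i],ray(fr,c[i],8).round(1),cv2.minAreaRect(cv2.findContours((l==i).astype(np.uint8),0,2)[0][0])[1:])
```

```text
[210 182  25   7 123] [581.3 201.7   8. ] ((24.310808181762695, 5.333493709564209), 7.125016689300537)
[199 222  25   9 152] [439.  235.5   8. ] ((24.166650772094727, 6.904757499694824), 9.462322235107422)
[209 238   6  11  32] [379.1 231.3   8. ] ((2.7574355602264404, 10.767128944396973), 23.198589324951172)
```

Strip B is still at (439,235), slightly turned, so the tips closed over it. I'm going back with the fingers half open and lower.

Run:
```python
from h import *
print(togo([439,235.5,50],np.radians(84)))
```

```text
[array([-4.009e+00, -1.000e-03,  1.824e+00]), array([-0.  ,  0.  ,  0.47])]
```

>>> {"name": "play_rows", "arguments": {"dp": [[-1,0,0.2],[-2.0,0,0.5],[-3,0,0.9],[-4.01,0,1.4],[-4.01,0,1.82]], "rot": [[0,0,0.5],[0,0,0.5],[0,0,0.5],[0,0,0.5],[0,0,0.5]], "fingers": 0.5}}

```text
clock: 5.7
eef_pos: [436.6, 228.1, 49.8]
tcp_rot: [-3.139, 0.003, 1.459]
contact_force: [0.5, -0.5, -0.2]
opening: 0.496
grasp_force: 0.0
```

>>> {"name": "play_rows", "arguments": {"dp": [[0,0,0.5],[0,0,1.0],[0,0,1.2],[0,0,1.25],[0,0,1.25]], "rot": [[0,0,0],[0,0,0],[0,0,0],[0,0,0],[0,0,0]]}}

```text
clock: 6.12
eef_pos: [438.7, 233.7, 0.5]
tcp_rot: [-3.141, 0.001, 1.461]
contact_force: [0.6, -0.6, -0.1]
opening: 0.502
grasp_force: 0.0
```

>>> {"name": "play_rows", "arguments": {"dp": [[0,0,0],[0,0,0.03],[0,0,0.05],[0,0,0.075],[0,0,0.075]], "rot": [[0,0,0],[0,0,0],[0,0,0],[0,0,0],[0,0,0]]}}

```text
clock: 6.53
eef_pos: [439.3, 234.5, -2.2]
tcp_rot: [3.141, -0.0, 1.461]
contact_force: [-1.1, -0.2, -0.0]
opening: 0.498
grasp_force: 0.0
```

>>> {"name": "play_rows", "arguments": {"dp": [[0,0,0],[0,0,0],[0,0,0],[0,0,0],[0,0,0]], "rot": [[0,0,0],[0,0,0],[0,0,0],[0,0,0],[0,0,0]], "fingers": 0.2}}

```text
clock: 6.95
eef_pos: [439.2, 234.3, -2.4]
tcp_rot: [-3.142, -0.0, 1.461]
contact_force: [0.5, 0.4, -0.2]
opening: 0.2
grasp_force: 0.0
```

>>> {"name": "play_rows", "arguments": {"dp": [[0,0,0.05],[0,0,0.1],[0,0,0.15],[0,0,0.15],[0,0,0.15]], "rot": [[0,0,0],[0,0,0],[0,0,0],[0,0,0],[0,0,0]]}}

```text
clock: 7.37
eef_pos: [439.0, 234.2, -8.7]
tcp_rot: [-3.141, 0.0, 1.461]
contact_force: [0.1, -0.2, 0.3]
opening: 0.2
grasp_force: 0.0
```

Run:
```python
from h import *
f=optics.grab_frame("scene"); g=optics.grab_frame("top")
print(telemetry.sense()["contact_force"],proj(f,[439,235,-5]),proj(g,[439,235,-5]))
a=cv2.resize(f["color"][165:225,220:300],None,fx=6,fy=6,interpolation=2)
b=cv2.resize(g["color"][190:260,170:240],None,fx=5,fy=5,interpolation=2)
c=np.zeros((360,830,3),np.uint8);c[:360,:480]=a;c[:350,480:]=b
c=c[:,:800,::-1].copy()
p=proj(f,[439,235,-5]);cv2.circle(c,(int((p[0]-220)*6),int((p[1]-165)*6)),3,(0,0,255),1)
cv2.imwrite("pics/chk2.png",np.clip(c*1.6,0,255).astype(np.uint8))
```

```text
[-0.0165017   0.74012193 -0.24453246] [255.57230835 188.98965691] [212.15689328 225.57118698]
```

View pics/chk2.png

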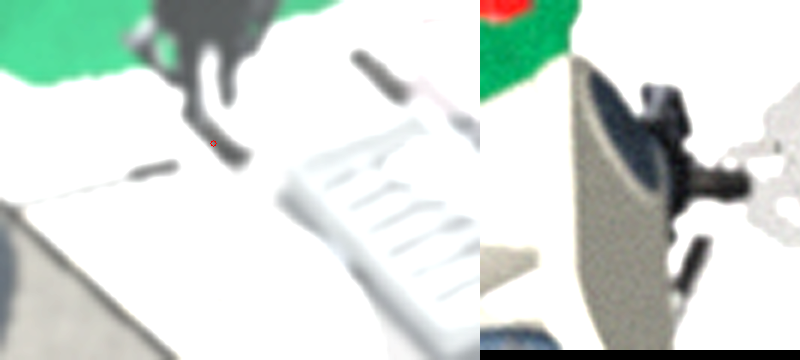

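The scene view shows the finger tips still well above the strip although the TCP reads -9, so I'm feeling for the real contact height.

>>> {"name": "play_rows", "arguments": {"dp": [[0,0,0.04],[0,0,0.08],[0,0,0.1],[0,0,0.1],[0,0,0.1]], "rot": [[0,0,0],[0,0,0],[0,0,0],[0,0,0],[0,0,0]]}}

```text
clock: 7.88
eef_pos: [439.1, 234.3, -12.5]
tcp_rot: [-3.141, 0.0, 1.461]
contact_force: [0.2, 0.3, -0.3]
opening: 0.2
grasp_force: 0.0
```

>>> {"name": "play_rows", "arguments": {"dp": [[0,0,0.04],[0,0,0.08],[0,0,0.1],[0,0,0.1],[0,0,0.1]], "rot": [[0,0,0],[0,0,0],[0,0,0],[0,0,0],[0,0,0]]}}

```text
clock: 8.3
eef_pos: [439.1, 234.3, -16.5]
tcp_rot: [-3.141, 0.0, 1.461]
contact_force: [-0.6, 0.2, -0.2]
opening: 0.198
grasp_force: 0.0
```

>>> {"name": "play_rows", "arguments": {"dp": [[0,0,0.05],[0,0,0.1],[0,0,0.15],[0,0,0.15],[0,0,0.15]], "rot": [[0,0,0],[0,0,0],[0,0,0],[0,0,0],[0,0,0]]}}

```text
clock: 8.72
eef_pos: [438.9, 234.3, -22.6]
tcp_rot: [-3.141, 0.0, 1.461]
contact_force: [-0.7, 0.4, -0.7]
opening: 0.198
grasp_force: 0.0
```

>>> {"name": "play_rows", "arguments": {"dp": [[0,0,0.05],[0,0,0.1],[0,0,0.15],[0,0,0.15],[0,0,0.15]], "rot": [[0,0,0],[0,0,0],[0,0,0],[0,0,0],[0,0,0]]}}

```text
clock: 9.13
eef_pos: [439.5, 234.6, -25.2]
tcp_rot: [3.141, -0.0, 1.461]
contact_force: [-11.5, -6.8, 55.0]
opening: 0.203
grasp_force: 29.6
```

Run:
```python
from h import *
s=telemetry.sense();print(s)
f=optics.grab_frame("scene"); g=optics.grab_frame("top")
for F,b,n in((f,(225,285,165,215),1),(g,(190,240,200,250),2)):
    pass
a=cv2.resize(f["color"][165:225,220:300],None,fx=9,fy=9,interpolation=2)
p=proj(f,s["eef_pos"]);cv2.circle(a,(int((p[0]-219.5)*9),int((p[1]-164.5)*9)),4,(255,0,0),1)
cv2.imwrite("pics/chk3.png",np.clip(a[:,:,::-1]*1.3,0,255).astype(np.uint8))
```

```text
{'clock': 9.1333, 'qpos': array([4.87199224e-01, 4.91368348e-01, 2.05233778e+00, 1.82279618e-04,
       5.97193142e-01, 5.96694018e-01]), 'qvel': array([-0.00150542, -0.00170947,  0.00208569, -0.00219284, -0.00083901,
        0.0019927 ]), 'joint_efforts': array([ -0.19949216, -30.69625139, -16.40543103,  -0.12906007,
        -4.8976998 ,   0.07803971]), 'eef_pos': array([439.51174683, 234.59294676, -25.19475285]), 'tcp_rot': array([ 3.14107675e+00, -4.74486900e-04,  1.46115096e+00]), 'contact_force': array([-11.53002913,  -6.80589311,  54.99692371]), 'wrist_torque': array([-0.93830817,  2.54834991,  0.05853511]), 'grasp_force': 29.635854430671316, 'opening': 0.20348821281342536}
```

View pics/chk3.png

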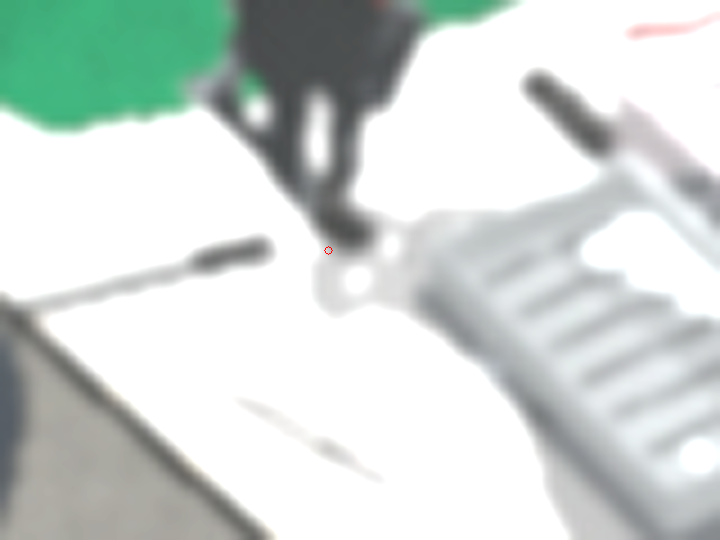

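Contact came at reported z=-25 on the strip's 12–15 mm top, so the tips sit about 38 mm above the reported TCP. I'll use that empirical offset from here: lift, open, go lower and close.

>>> {"name": "play_rows", "arguments": {"dp": [[0,0,-0.25],[0,0,-0.5],[0,0,-0.5],[0,0,-0.5],[0,0,-0.5]], "rot": [[0,0,0],[0,0,0],[0,0,0],[0,0,0],[0,0,0]], "fingers": 0.55}}

```text
clock: 9.65
eef_pos: [439.0, 234.3, -8.8]
tcp_rot: [-3.141, 0.0, 1.461]
contact_force: [-0.4, -0.2, -0.3]
opening: 0.548
grasp_force: 0.0
```

>>> {"name": "play_rows", "arguments": {"dp": [[0,0,0.25],[0,0,0.5],[0,0,0.6],[0,0,0.68],[0,0,0.68]], "rot": [[0,0,0],[0,0,0],[0,0,0],[0,0,0],[0,0,0]]}}

```text
clock: 10.07
eef_pos: [438.4, 233.9, -36.9]
tcp_rot: [-3.14, 0.001, 1.461]
contact_force: [-0.4, 0.1, -0.1]
opening: 0.549
grasp_force: 0.0
```

>>> {"name": "play_rows", "arguments": {"dp": [[0,0,0],[0,0,0],[0,0,0],[0,0,0],[0,0,0]], "rot": [[0,0,0],[0,0,0],[0,0,0],[0,0,0],[0,0,0]], "fingers": 0.2}}

```text
clock: 10.48
eef_pos: [439.3, 234.4, -35.4]
tcp_rot: [3.141, -0.0, 1.461]
contact_force: [-0.1, -0.7, 0.2]
opening: 0.264
grasp_force: 39.2
```

>>> {"name": "play_rows", "arguments": {"dp": [[0,0,-0.4],[0,0,-1.0],[0,0,-1.7],[0,0,-2.4],[0,0,-2.9]], "rot": [[0,0,0],[0,0,0],[0,0,0],[0,0,0],[0,0,0]]}}

```text
clock: 10.9
eef_pos: [439.7, 234.6, 82.6]
tcp_rot: [3.14, -0.001, 1.461]
contact_force: [0.2, 0.2, -0.5]
opening: 0.265
grasp_force: 39.3
```

Run:
```python
from h import *
print(telemetry.sense()["grasp_force"],togo([481,58,80],np.radians(-5.65)))
```

```text
39.340538385731634 [array([-4.276,  1.51 ,  0.064]), array([ 0.  , -0.02, 14.89])]
```

>>> {"name": "play_rows", "arguments": {"dp": [[-0.85,0.3,0],[-1.7,0.6,0],[-2.56,0.9,0],[-3.4,1.2,0],[-4.28,1.51,0]], "rot": [[0,0,1.15],[0,0,2.3],[0,0,3.45],[0,0,4.6],[0,0,5.75]]}}

```text
clock: 11.32
eef_pos: [480.6, 56.1, 80.7]
tcp_rot: [3.141, -0.001, 0.854]
contact_force: [1.2, 0.9, -1.0]
opening: 0.263
grasp_force: 39.3
```

>>> {"name": "play_rows", "arguments": {"dp": [[0,0,0],[0,0,0],[0,0,0],[0,0,0],[0,0,0]], "rot": [[0,0,1.15],[0,0,2.3],[0,0,3.45],[0,0,4.6],[0,0,5.75]]}}

```text
clock: 11.73
eef_pos: [480.4, 57.3, 80.5]
tcp_rot: [3.142, -0.0, 0.25]
contact_force: [-0.4, -0.8, 0.3]
opening: 0.26
grasp_force: 39.4
```

>>> {"name": "play_rows", "arguments": {"dp": [[0,0,0],[0,0,0],[0,0,0],[0,0,0],[0,0,0]], "rot": [[0,0,1.15],[0,0,2.3],[0,0,3.39],[0,0,3.39],[0,0,3.39]]}}

```text
clock: 12.15
eef_pos: [480.4, 57.6, 80.5]
tcp_rot: [-3.142, -0.0, -0.095]
contact_force: [0.1, 0.9, -0.7]
opening: 0.259
grasp_force: 39.4
```

Run:
```python
from h import *
print(telemetry.sense()["qpos"],togo([481,58,80],np.radians(-5.65)),togo([481,58,15]))
```

```text
[1.16119273e-01 2.88702262e-01 2.03144488e+00 4.13655611e-05
 8.21326640e-01 1.78142380e+00] [array([ 0.014, -0.012,  0.011]), array([-0.  , -0.  ,  0.04])] [array([ 0.014, -0.012,  1.636])]
```

>>> {"name": "play_rows", "arguments": {"dp": [[0,0,0.5],[0,0,1.1],[0,0,1.7],[0,0,2.1],[0,0,2.1]], "rot": [[0,0,0],[0,0,0],[0,0,0],[0,0,0],[0,0,0]]}}

```text
clock: 12.57
eef_pos: [478.2, 57.3, -6.2]
tcp_rot: [3.141, 0.005, -0.094]
contact_force: [-0.6, 0.2, -0.5]
opening: 0.262
grasp_force: 39.4
```

>>> {"name": "play_rows", "arguments": {"dp": [[0,0,0.07],[0,0,0.14],[0,0,0.2],[0,0,0.2],[0,0,0.2]], "rot": [[0,0,0],[0,0,0],[0,0,0],[0,0,0],[0,0,0]]}}

```text
clock: 12.98
eef_pos: [481.0, 57.6, -11.0]
tcp_rot: [-3.141, -0.001, -0.098]
contact_force: [0.1, 0.4, -1.3]
opening: 0.26
grasp_force: 39.4
```

>>> {"name": "play_rows", "arguments": {"dp": [[0,0,0.03],[0,0,0.06],[0,0,0.1],[0,0,0.1],[0,0,0.1]], "rot": [[0,0,0],[0,0,0],[0,0,0],[0,0,0],[0,0,0]]}}

```text
clock: 13.4
eef_pos: [481.0, 57.6, -13.7]
tcp_rot: [-3.141, -0.001, -0.098]
contact_force: [-6.9, -0.8, 30.5]
opening: 0.258
grasp_force: 42.3
```

>>> {"name": "play_rows", "arguments": {"dp": [[0,0,0.03],[0,0,0.06],[0,0,0.1],[0,0,0.1],[0,0,0.1]], "rot": [[0,0,0],[0,0,0],[0,0,0],[0,0,0],[0,0,0]]}}

```text
clock: 13.82
eef_pos: [481.8, 57.6, -14.3]
tcp_rot: [-3.141, -0.003, -0.098]
contact_force: [-21.1, -3.5, 90.4]
opening: 0.259
grasp_force: 83.2
```

>>> {"name": "play_rows", "arguments": {"dp": [[0,0,-0.08],[0,0,-0.15],[0,0,-0.15],[0,0,-0.15],[0,0,-0.15]], "rot": [[0,0,0],[0,0,0],[0,0,0],[0,0,0],[0,0,0]]}}

```text
clock: 14.23
eef_pos: [480.6, 57.6, -13.7]
tcp_rot: [-3.142, 0.0, -0.098]
contact_force: [-1.7, -0.4, 7.6]
opening: 0.259
grasp_force: 44.5
```

Run:
```python
from h import *
print(telemetry.sense()["contact_force"])
f=optics.grab_frame("scene"); g=optics.grab_frame("top")
a=cv2.resize(f["color"][155:245,255:345],None,fx=6,fy=6,interpolation=2)
cv2.imwrite("pics/chk4.png",a[:,:,::-1])
```

```text
[-1.69479291 -0.40525344  7.60777702]
```

View pics/chk4.png

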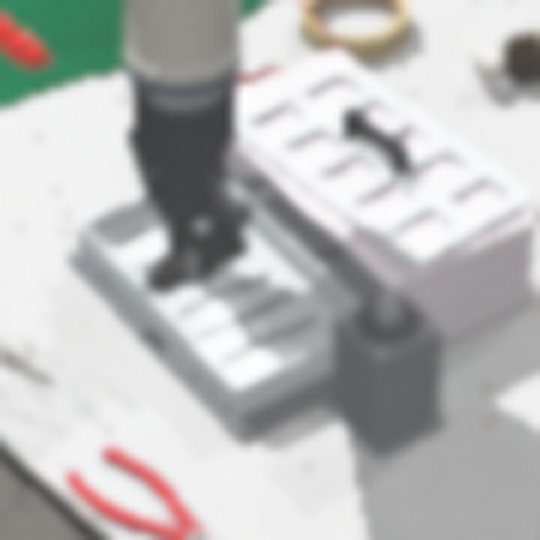

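The strip lies inside the basket on its floor, with its near end inside the front wall at about (160,280). I'm releasing it and lifting.

>>> {"name": "play_rows", "arguments": {"dp": [[0,0,0],[0,0,0],[0,0,0],[0,0,-0.15],[0,0,-0.5]], "rot": [[0,0,0],[0,0,0],[0,0,0],[0,0,0],[0,0,0]], "fingers": 0.5}}

```text
clock: 14.75
eef_pos: [479.0, 57.4, 5.4]
tcp_rot: [3.141, 0.003, -0.098]
contact_force: [-0.2, 0.2, 0.6]
opening: 0.497
grasp_force: 0.0
```

>>> {"name": "play_rows", "arguments": {"dp": [[0,0,-0.8],[0,0,-1.6],[0,0,-2.3],[0,0,-2.8],[0,0,-2.8]], "rot": [[0,0,0],[0,0,0],[0,0,0],[0,0,0],[0,0,0]]}}

```text
clock: 15.17
eef_pos: [483.1, 57.9, 122.7]
tcp_rot: [-3.14, -0.007, -0.098]
contact_force: [1.3, 0.3, 0.4]
opening: 0.502
grasp_force: 0.0
```

Run:
```python
from h import *
g=optics.grab_frame("top")
G=cv2.cvtColor(g["color"],cv2.COLOR_RGB2GRAY); n,l,s,c=cv2.connectedComponentsWithStats((G<80).astype(np.uint8))
for i in range(1,n):
    if 30<s[i][4]<400 and np.hypot(*(ray(g,c[i],8)[:2]-[500,200]))<230: print(s[i],ray(g,c[i],10).round(1),cv2.minAreaRect(cv2.findContours((l==i).astype(np.uint8),0,2)[0][0])[1:])
print(togo([580.5,201.5,100],np.radians(84.5)))
```

```text
[210 182  25   8 124] [581. 201.  10.] ((24.331050872802734, 5.425166606903076), 9.462322235107422)
[263 194  13  29 130] [495.6  42.7  10. ] ((28.16004180908203, 11.264016151428223), 83.6598129272461)
[array([ 2.095, -3.817,  0.53 ]), array([-0.04, -0.03, 14.98])]
```

>>> {"name": "play_rows", "arguments": {"dp": [[0.42,-0.76,0],[0.84,-1.53,0],[1.26,-2.3,0],[1.68,-3.05,0],[2.1,-3.82,0]], "rot": [[0,0,-1.15],[0,0,-2.3],[0,0,-3.45],[0,0,-4.6],[0,0,-5.75]]}}

```text
clock: 15.63
eef_pos: [578.9, 202.5, 117.0]
tcp_rot: [-3.141, 0.002, 0.51]
contact_force: [1.0, -0.2, 0.4]
opening: 0.498
grasp_force: 0.0
```

>>> {"name": "play_rows", "arguments": {"dp": [[0,0,0.2],[0,0,0.6],[0,0,1.0],[0,0,1.5],[0,0,2]], "rot": [[0,0,-1.15],[0,0,-2.3],[0,0,-3.45],[0,0,-4.6],[0,0,-5.75]]}}

```text
clock: 16.05
eef_pos: [578.2, 201.2, 36.4]
tcp_rot: [-3.14, 0.001, 1.112]
contact_force: [-0.0, -0.0, -0.4]
opening: 0.499
grasp_force: 0.0
```

>>> {"name": "play_rows", "arguments": {"dp": [[0,0,0],[0,0,0],[0,0,0],[0,0,0],[0,0,0]], "rot": [[0,0,-1.15],[0,0,-2.3],[0,0,-3.5],[0,0,-3.5],[0,0,-3.5]]}}

```text
clock: 16.47
eef_pos: [578.3, 201.1, 37.3]
tcp_rot: [-3.14, 0.001, 1.469]
contact_force: [-0.7, 1.0, -0.4]
opening: 0.499
grasp_force: 0.0
```

Run:
```python
from h import *
print(togo([580.8,201.3,-36],np.radians(84)))
```

```text
[array([0.012, 0.066, 1.833]), array([-0.02,  0.01,  0.03])]
```

>>> {"name": "play_rows", "arguments": {"dp": [[0.01,0.07,0.4],[0.01,0.07,0.9],[0.01,0.07,1.4],[0.01,0.07,1.7],[0.01,0.07,1.82]], "rot": [[0,0,0],[0,0,0],[0,0,0],[0,0,0],[0,0,0]], "fingers": 0.55}}

```text
clock: 16.88
eef_pos: [580.2, 200.9, -36.6]
tcp_rot: [-3.139, 0.001, 1.47]
contact_force: [-0.7, -0.1, 0.2]
opening: 0.551
grasp_force: 0.0
```

>>> {"name": "play_rows", "arguments": {"dp": [[0,0,0],[0,0,0],[0,0,0],[0,0,0],[0,0,0]], "rot": [[0,0,0],[0,0,0],[0,0,0],[0,0,0],[0,0,0]], "fingers": 0.2}}

```text
clock: 17.3
eef_pos: [582.5, 201.8, -33.5]
tcp_rot: [3.14, -0.001, 1.472]
contact_force: [-0.6, 0.1, -0.4]
opening: 0.257
grasp_force: 39.1
```

>>> {"name": "play_rows", "arguments": {"dp": [[0,0,-0.4],[0,0,-1.0],[0,0,-1.7],[0,0,-2.4],[0,0,-3.2]], "rot": [[0,0,0],[0,0,0],[0,0,0],[0,0,0],[0,0,0]]}}

```text
clock: 17.72
eef_pos: [581.3, 201.3, 94.7]
tcp_rot: [-3.141, 0.0, 1.472]
contact_force: [0.3, 0.6, -0.9]
opening: 0.259
grasp_force: 39.3
```

Run:
```python
from h import *
g=optics.grab_frame("top"); 
print(telemetry.sense()["grasp_force"],togo([473,-23,110],np.radians(-5.65)))
G=cv2.cvtColor(g["color"],cv2.COLOR_RGB2GRAY); n,l,s,c=cv2.connectedComponentsWithStats((G<80).astype(np.uint8))
for i in range(1,n):
    if 30<s[i][4]<400 and np.hypot(*(ray(g,c[i],8)[:2]-[480,50]))<100: print(s[i],ray(g,c[i],30).round(1),cv2.minAreaRect(cv2.findContours((l==i).astype(np.uint8),0,2)[0][0])[1:])
```

```text
39.28812345780898 [array([-5.889, -2.235, -0.247]), array([ 0.03, -0.08, 15.  ])]
[260 202   8  24 133] [484.9  53.4  30. ] ((5.666800498962402, 23.426668167114258), 6.709836959838867)
```

>>> {"name": "play_rows", "arguments": {"dp": [[-0.95,-0.36,-0.1],[-1.9,-0.72,-0.2],[-2.85,-1.08,-0.3],[-3.8,-1.44,-0.3],[-4.75,-1.8,-0.3]], "rot": [[0,0,1.15],[0,0,2.3],[0,0,3.45],[0,0,4.6],[0,0,5.75]]}}

```text
clock: 18.18
eef_pos: [490.9, 18.2, 106.3]
tcp_rot: [3.14, -0.001, 0.865]
contact_force: [1.0, -1.4, -0.2]
opening: 0.262
grasp_force: 39.3
```

>>> {"name": "play_rows", "arguments": {"dp": [[0,0,0],[0,0,0],[0,0,0],[0,0,0],[0,0,0]], "rot": [[0,0,1.15],[0,0,2.3],[0,0,3.45],[0,0,4.6],[0,0,5.75]]}}

```text
clock: 18.6
eef_pos: [491.8, 19.3, 106.0]
tcp_rot: [3.141, -0.001, 0.262]
contact_force: [-0.2, -0.3, -0.0]
opening: 0.265
grasp_force: 39.3
```

Run:
```python
from h import *
print(togo([472,-23,110],np.radians(-5.65)))
```

```text
[array([-0.752,  0.893, -0.1  ]), array([ 0.  , -0.01,  3.44])]
```

>>> {"name": "play_rows", "arguments": {"dp": [[-0.25,0.3,0],[-0.5,0.6,0],[-0.75,0.9,0],[-0.75,0.9,0.4],[-0.75,0.9,1.0]], "rot": [[0,0,1.15],[0,0,2.3],[0,0,3.44],[0,0,3.44],[0,0,3.44]]}}

```text
clock: 19.02
eef_pos: [474.2, -24.0, 67.4]
tcp_rot: [-3.141, -0.006, -0.094]
contact_force: [1.4, 0.0, -0.6]
opening: 0.263
grasp_force: 39.3
```

>>> {"name": "play_rows", "arguments": {"dp": [[0,0,0.5],[0,0,1.0],[0,0,1.5],[0,0,1.8],[0,0,1.8]], "rot": [[0,0,0],[0,0,0],[0,0,0],[0,0,0],[0,0,0]]}}

```text
clock: 19.43
eef_pos: [470.7, -23.1, -8.2]
tcp_rot: [3.142, 0.003, -0.092]
contact_force: [-0.5, -0.3, -0.4]
opening: 0.262
grasp_force: 39.3
```

>>> {"name": "play_rows", "arguments": {"dp": [[0,0,0],[0,0,0.03],[0,0,0.06],[0,0,0.06],[0,0,0.06]], "rot": [[0,0,0],[0,0,0],[0,0,0],[0,0,0],[0,0,0]]}}

```text
clock: 19.85
eef_pos: [472.7, -23.2, -8.2]
tcp_rot: [-3.142, -0.001, -0.092]
contact_force: [-0.7, -0.7, -0.6]
opening: 0.258
grasp_force: 39.3
```

>>> {"name": "play_rows", "arguments": {"dp": [[0,0,0.03],[0,0,0.06],[0,0,0.06],[0,0,0.06],[0,0,0.06]], "rot": [[0,0,0],[0,0,0],[0,0,0],[0,0,0],[0,0,0]]}}

```text
clock: 20.27
eef_pos: [472.1, -23.2, -11.3]
tcp_rot: [3.142, 0.0, -0.092]
contact_force: [-1.0, 0.3, -0.8]
opening: 0.257
grasp_force: 39.3
```

>>> {"name": "play_rows", "arguments": {"dp": [[0,0,0],[0,0,0],[0,0,0],[0,0,-0.15],[0,0,-0.5]], "rot": [[0,0,0],[0,0,0],[0,0,0],[0,0,0],[0,0,0]], "fingers": 0.5}}

```text
clock: 20.68
eef_pos: [471.0, -23.1, 8.1]
tcp_rot: [3.141, 0.003, -0.092]
contact_force: [-0.5, -0.6, -0.1]
opening: 0.494
grasp_force: 0.0
```

>>> {"name": "play_rows", "arguments": {"dp": [[0,0,-0.8],[0,0,-1.6],[0,0,-2.4],[0,0,-3.2],[0,0,-3.2]], "rot": [[0,0,0],[0,0,0],[0,0,0],[0,0,0],[0,0,0]]}}

```text
clock: 21.1
eef_pos: [475.9, -23.4, 142.9]
tcp_rot: [-3.141, -0.009, -0.092]
contact_force: [1.7, -0.9, 1.1]
opening: 0.503
grasp_force: 0.0
```

Run:
```python
from h import *
g=optics.grab_frame("top"); f=optics.grab_frame("scene")
b=ray(g,(279.7,176.0),120);print(b, ray(f,(318.75,178.75),120))
print(togo([b[0],b[1],125]))
G=cv2.cvtColor(g["color"],cv2.COLOR_RGB2GRAY); n,l,s,c=cv2.connectedComponentsWithStats((G<80).astype(np.uint8))
for i in range(1,n):
    if 30<s[i][4]<700 and np.hypot(*(ray(g,c[i],8)[:2]-[510,0]))<150: print(s[i],c[i],ray(g,c[i],30).round(1),ray(g,c[i],120).round(1))
```

```text
[604.67349389  -6.99476349 120.        ] [603.27323613 -17.88969031 120.        ]
[array([ 3.234, -0.706,  0.346])]
[270 174  20   4  40] [279.75  175.325] [6.173e+02 4.000e-01 3.000e+01] [606.9  -7.1 120. ]
[306 204  23  23 239] [316.42677824 211.17154812] [ 496.  -128.9   30. ] [ 493.6 -127.8  120. ]
```

>>> {"name": "play_rows", "arguments": {"dp": [[0.65,-0.14,0],[1.3,-0.28,0],[1.95,-0.42,0],[2.6,-0.56,0],[3.26,-0.7,0]], "rot": [[0,0,-1.15],[0,0,-2.3],[0,0,-3.45],[0,0,-4.6],[0,0,-5.75]]}}

```text
clock: 21.62
eef_pos: [604.5, -7.1, 134.9]
tcp_rot: [-3.14, 0.003, 0.516]
contact_force: [0.4, 0.0, 0.8]
opening: 0.502
grasp_force: 0.0
```

>>> {"name": "play_rows", "arguments": {"dp": [[0,0,0],[0,0,0],[0,0,0],[0,0,0],[0,0,0]], "rot": [[0,0,-1.15],[0,0,-2.3],[0,0,-3.45],[0,0,-4.6],[0,0,-5.75]]}}

```text
clock: 22.03
eef_pos: [603.3, -7.2, 134.7]
tcp_rot: [-3.139, 0.001, 1.118]
contact_force: [0.2, 0.3, -0.1]
opening: 0.497
grasp_force: 0.0
```

>>> {"name": "play_rows", "arguments": {"dp": [[0,0,0],[0,0,0],[0,0,0],[0,0,0],[0,0,0]], "rot": [[0,0,-1.15],[0,0,-2.3],[0,0,-3.45],[0,0,-4.1],[0,0,-4.1]]}}

```text
clock: 22.45
eef_pos: [603.4, -7.2, 135.0]
tcp_rot: [-3.139, 0.0, 1.545]
contact_force: [-0.2, 0.8, -0.8]
opening: 0.498
grasp_force: 0.0
```

Run:
```python
from h import *
f=optics.grab_frame("scene");g=optics.grab_frame("top")
print(togo([606,-7,69],np.radians(88.35)))
a=cv2.resize(f["color"][145:235,260:360],None,fx=4,fy=4,interpolation=2)
b=cv2.resize(g["color"][150:250,225:325],None,fx=4,fy=4,interpolation=2)
c=np.zeros((400,800,3),np.uint8);c[:360,:400]=a;c[:,400:]=b
cv2.imwrite("pics/chk5.png",c[:,:,::-1])
```

```text
[array([0.007, 0.059, 1.662]), array([-0.02, -0.  , -0.03])]
```

View pics/chk5.png

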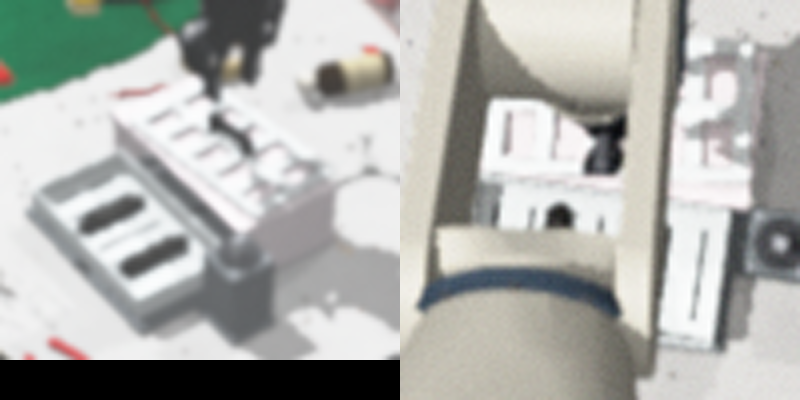

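The scene view shows both strips flat in the basket at (112,213) and (155,255), and the gripper above the bar at (230,130). I'm descending on the bar.

>>> {"name": "play_rows", "arguments": {"dp": [[0,0.06,0.4],[0,0.06,0.8],[0,0.06,1.2],[0,0.06,1.45],[0,0.06,1.5]], "rot": [[0,0,0],[0,0,0],[0,0,0],[0,0,0],[0,0,0]]}}

```text
clock: 22.97
eef_pos: [605.3, -7.3, 74.4]
tcp_rot: [-3.138, 0.0, 1.54]
contact_force: [-0.8, 0.8, 0.7]
opening: 0.502
grasp_force: 0.0
```

>>> {"name": "play_rows", "arguments": {"dp": [[0,0,0.06],[0,0,0.12],[0,0,0.12],[0,0,0.12],[0,0,0.12]], "rot": [[0,0,0],[0,0,0],[0,0,0],[0,0,0],[0,0,0]]}}

```text
clock: 23.38
eef_pos: [607.5, -7.3, 72.6]
tcp_rot: [3.141, -0.0, 1.542]
contact_force: [1.4, 0.4, 0.3]
opening: 0.504
grasp_force: 0.0
```

>>> {"name": "play_rows", "arguments": {"dp": [[0,0,0],[0,0,0],[0,0,0],[0,0,0],[0,0,0]], "rot": [[0,0,0],[0,0,0],[0,0,0],[0,0,0],[0,0,0]], "fingers": 0.05, "grip_force": 60}}

```text
clock: 23.8
eef_pos: [607.3, -7.3, 72.4]
tcp_rot: [3.141, -0.0, 1.542]
contact_force: [-0.7, -0.6, 5.6]
opening: 0.121
grasp_force: 60.0
```

>>> {"name": "play_rows", "arguments": {"dp": [[0,0,-0.2],[0,0,-0.5],[0,0,-0.8],[0,0,-1.0],[0,0,-1.0]], "rot": [[0,0,0],[0,0,0],[0,0,0],[0,0,0],[0,0,0]]}}

```text
clock: 24.22
eef_pos: [608.6, -7.4, 114.7]
tcp_rot: [3.138, -0.0, 1.542]
contact_force: [0.5, 0.2, -1.5]
opening: 0.123
grasp_force: 59.1
```

Run:
```python
from h import *
f=optics.grab_frame("scene")
print(ray(f,(260+112/4,145+213/4),34),ray(f,(260+155/4,145+255/4),34))
G=cv2.cvtColor(f["color"],cv2.COLOR_RGB2GRAY)
n,l,s,c=cv2.connectedComponentsWithStats((G<75).astype(np.uint8))
for i in range(1,n):
    w=ray(f,c[i],34)
    if 20<s[i][4]<200 and np.hypot(*(w[:2]-[477,17]))<90: print(s[i],c[i],w.round(1))
print(telemetry.sense()["eef_pos"],togo([477,17,112],np.radians(84.35-88.35)+telemetry.sense()["tcp_rot"][2]))
```

```text
[482.62250149  49.08568325  34.        ] [473.44707672 -34.23702417  34.        ]
[607.98953724  -7.35426528 113.56038202] [array([ 0.514, -3.291,  0.03 ]), array([ 0.03, -0.  ,  0.67])]
```

>>> {"name": "play_rows", "arguments": {"dp": [[0.13,-0.85,0],[0.26,-1.7,0],[0.4,-2.5,0],[0.52,-3.2,0],[0.53,-3.36,0]], "rot": [[0,0,0.15],[0,0,0.3],[0,0,0.45],[0,0,0.67],[0,0,0.67]]}}

```text
clock: 24.68
eef_pos: [467.6, 18.3, 111.0]
tcp_rot: [-3.136, 0.0, 1.471]
contact_force: [-0.6, -0.3, -4.0]
opening: 0.124
grasp_force: 59.3
```

>>> {"name": "play_rows", "arguments": {"dp": [[0,0,0.3],[0,0,0.6],[0,0,0.9],[0,0,1.2],[0,0,1.3]], "rot": [[0,0,0],[0,0,0],[0,0,0],[0,0,0],[0,0,0]]}}

```text
clock: 25.1
eef_pos: [472.6, 17.7, 58.5]
tcp_rot: [-3.14, 0.0, 1.472]
contact_force: [-0.8, -1.2, -2.3]
opening: 0.126
grasp_force: 59.3
```

Run:
```python
from h import *
f=optics.grab_frame("scene")
s=telemetry.sense();print(s["eef_pos"],s["tcp_rot"],s["contact_force"],togo([474.5,17.5,50],np.radians(84.35)))
a=cv2.resize(f["color"][150:240,255:355],None,fx=7.9,fy=6.6,interpolation=2)[:594]
cv2.imwrite("pics/chk6.png",a[:,:,::-1])
```

```text
[472.40701544  17.66627172  58.4906442 ] [-3.13925112e+00  3.26805510e-04  1.47177875e+00] [-0.01628907  0.42043679 -2.05239374] [array([0.001, 0.053, 0.212]), array([-0.02,  0.  , -0.  ])]
```

View pics/chk6.png

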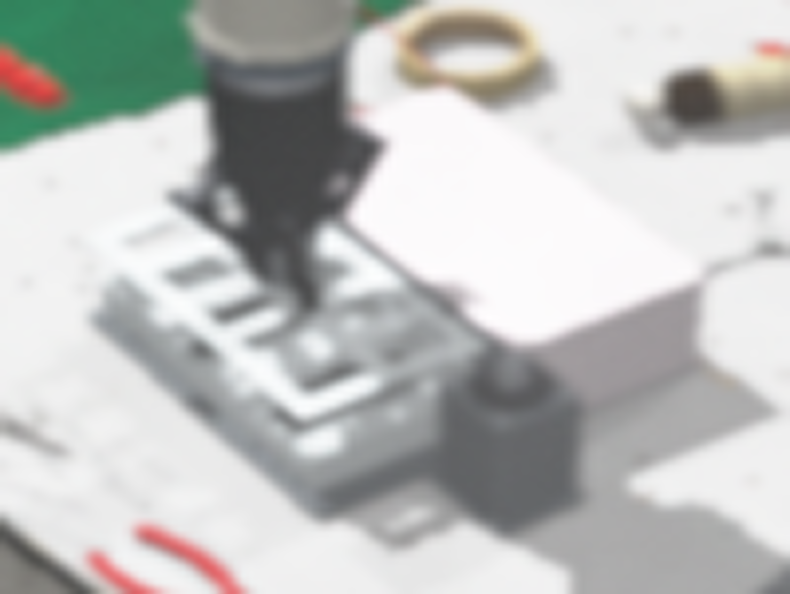

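The cover hovers over the basket, its corners at about (90,240) and (300,430), and it looks about 3–4 mm too far left (+y). I'm correcting that and lowering.

>>> {"name": "play_rows", "arguments": {"dp": [[-0.07,0.05,0.1],[-0.07,0.05,0.3],[-0.07,0.05,0.5],[-0.07,0.05,0.6],[-0.07,0.05,0.6]], "rot": [[0,0,0],[0,0,0],[0,0,0],[0,0,0],[0,0,0]]}}

```text
clock: 25.57
eef_pos: [474.2, 14.7, 35.0]
tcp_rot: [-3.14, 0.0, 1.472]
contact_force: [-0.0, -0.4, -1.5]
opening: 0.125
grasp_force: 59.3
```

>>> {"name": "play_rows", "arguments": {"dp": [[0,0,0.04],[0,0,0.08],[0,0,0.08],[0,0,0.08],[0,0,0.08]], "rot": [[0,0,0],[0,0,0],[0,0,0],[0,0,0],[0,0,0]]}}

```text
clock: 25.98
eef_pos: [475.2, 14.8, 33.0]
tcp_rot: [3.141, -0.0, 1.472]
contact_force: [0.0, 1.0, -2.4]
opening: 0.122
grasp_force: 59.3
```

>>> {"name": "play_rows", "arguments": {"dp": [[0,0,0.04],[0,0,0.08],[0,0,0.08],[0,0,0.08],[0,0,0.08]], "rot": [[0,0,0],[0,0,0],[0,0,0],[0,0,0],[0,0,0]]}}

```text
clock: 26.4
eef_pos: [475.0, 14.8, 29.5]
tcp_rot: [-3.142, 0.0, 1.472]
contact_force: [0.1, 0.4, -1.6]
opening: 0.126
grasp_force: 59.3
```

>>> {"name": "play_rows", "arguments": {"dp": [[0,0,0.03],[0,0,0.06],[0,0,0.06],[0,0,0.06],[0,0,0.06]], "rot": [[0,0,0],[0,0,0],[0,0,0],[0,0,0],[0,0,0]]}}

```text
clock: 26.82
eef_pos: [475.2, 14.7, 27.3]
tcp_rot: [3.141, -0.0, 1.472]
contact_force: [0.3, -1.1, -0.2]
opening: 0.118
grasp_force: 59.6
```

>>> {"name": "play_rows", "arguments": {"dp": [[0,0,0.03],[0,0,0.05],[0,0,0.05],[0,0,0.05],[0,0,0.05]], "rot": [[0,0,0],[0,0,0],[0,0,0],[0,0,0],[0,0,0]]}}

```text
clock: 27.23
eef_pos: [475.2, 14.8, 25.2]
tcp_rot: [3.141, -0.0, 1.472]
contact_force: [1.3, 1.1, -1.7]
opening: 0.12
grasp_force: 59.4
```

>>> {"name": "play_rows", "arguments": {"dp": [[0,0,0.02],[0,0,0.04],[0,0,0.04],[0,0,0.04],[0,0,0.04]], "rot": [[0,0,0],[0,0,0],[0,0,0],[0,0,0],[0,0,0]]}}

```text
clock: 27.65
eef_pos: [475.1, 14.8, 23.6]
tcp_rot: [3.141, -0.0, 1.472]
contact_force: [1.5, 0.1, -2.1]
opening: 0.122
grasp_force: 59.4
```

>>> {"name": "play_rows", "arguments": {"dp": [[0,0,0.02],[0,0,0.04],[0,0,0.04],[0,0,0.04],[0,0,0.04]], "rot": [[0,0,0],[0,0,0],[0,0,0],[0,0,0],[0,0,0]]}}

```text
clock: 28.07
eef_pos: [475.1, 14.8, 23.3]
tcp_rot: [3.141, -0.0, 1.472]
contact_force: [-4.7, -0.5, 22.0]
opening: 0.119
grasp_force: 62.4
```

>>> {"name": "play_rows", "arguments": {"dp": [[0,0,0.02],[0,0,0.03],[0,0,0.03],[0,0,0.03],[0,0,0.03]], "rot": [[0,0,0],[0,0,0],[0,0,0],[0,0,0],[0,0,0]]}}

```text
clock: 28.48
eef_pos: [475.2, 14.8, 23.2]
tcp_rot: [3.141, -0.0, 1.472]
contact_force: [-10.6, -0.2, 40.0]
opening: 0.119
grasp_force: 64.9
```

The contact height, 23.3, matches the predicted seat of 23.4, so the cover is on the rim. I'm releasing it and lifting.

>>> {"name": "play_rows", "arguments": {"dp": [[0,0,-0.06],[0,0,-0.06],[0,0,-0.06],[0,0,-0.06],[0,0,-0.06]], "rot": [[0,0,0],[0,0,0],[0,0,0],[0,0,0],[0,0,0]], "fingers": 0.5}}

```text
clock: 28.9
eef_pos: [474.6, 14.8, 22.8]
tcp_rot: [-3.141, 0.0, 1.472]
contact_force: [-1.0, -0.7, -0.4]
opening: 0.498
grasp_force: 0.0
```

>>> {"name": "play_rows", "arguments": {"dp": [[0,0,-0.3],[0,0,-0.8],[0,0,-1.6],[0,0,-2.4],[0,0,-3.2]], "rot": [[0,0,0],[0,0,0],[0,0,0],[0,0,0],[0,0,0]]}}

```text
clock: 29.32
eef_pos: [474.3, 14.7, 152.0]
tcp_rot: [-3.14, 0.0, 1.472]
contact_force: [1.3, -0.3, 0.6]
opening: 0.502
grasp_force: 0.0
```

Run:
```python
from h import *
f=optics.grab_frame("scene");g=optics.grab_frame("top")
print(telemetry.sense()["qpos"][[0,5]])
# crank in tray : top view
b=cv2.resize(g["color"][180:250,355:415],None,fx=6,fy=6,interpolation=2)
a=cv2.resize(f["color"][215:285,325:391],None,fx=6,fy=6,interpolation=2)
c=np.hstack([b,a]);cv2.imwrite("pics/chk7.png",c[:,:,::-1])
```

```text
[0.02796913 0.12704144]
```

View pics/chk7.png

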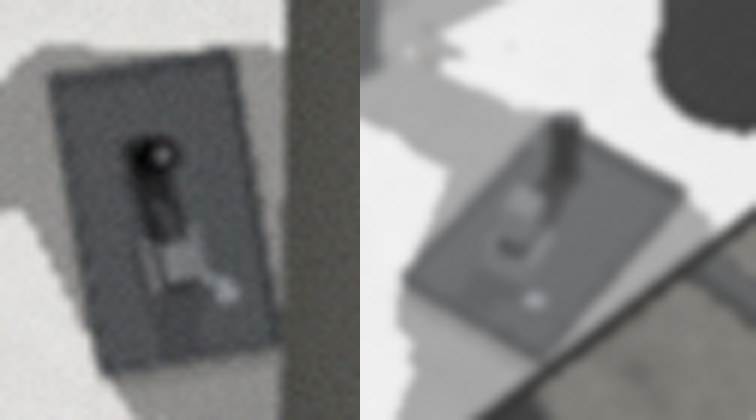

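The two-view crop shows the knob's top pin at (163,157) and the hub top at (185,260) in the left (top-view) half. In the right half the hub is at (525,200) and the knob top at (565,120).

Run:
```python
from h import *
f=optics.grab_frame("scene");g=optics.grab_frame("top")
h=ray(g,(385.5,223.3),61);k=ray(g,(381.9,206.0),83)
print(h,k,np.linalg.norm(h[:2]-k[:2]),np.degrees(np.arctan2(*(k-h)[[1,0]])))
print(ray(f,(352.3,248.1),61),ray(f,(359,234.8),83))
print("tray",[ray(g,(355+u/6,180+v/6),12).round(1) for u,v in((50,72),(232,52),(280,342),(105,372))])
print("shaft top",ray(g,(320.1,210.7),116),ray(f,(320.5,205),116))
# shaft centroid: bright spot and dark ring
G=cv2.cvtColor(g["color"],cv2.COLOR_RGB2GRAY)
print(G[203:220,311:330])
s=telemetry.sense()
```

```text
[ 459.06450616 -362.60136321   61.        ] [ 516.31372778 -345.74799682   83.        ] 59.67838248226789 16.403687899892667
[ 462.42100784 -361.87781454   61.        ] [ 516.33988929 -343.75806977   83.        ]
tray [array([ 567.2, -292.6,   12. ]), array([ 581.3, -399.2,   12. ]), array([ 412.4, -429.1,   12. ]), array([ 392.9, -327.2,   12. ])]
shaft top [ 495.48958713 -139.69912431  116.        ] [ 496.62460527 -144.21253576  116.        ]
[[ 85  78  81  97  92  83  73  79  83  83  87  89  97 104 107 109 114 122
  129]
 [ 69  60  81  98  92  78  70  66  66  64  63  73  75  82  86  97  91  98
  109]
 [ 64  68  81  89  80  62  55  46  48  48  49  55  62  71  82  92  99  90
   95]
 [ 67  67  69  74  62  50  46  43  42  39  44  43  47  58  71  88  91  83
   98]
 [ 67  73  75  64  49  46  45  45  42  47  47  42  44  47  65  76  79  79
  102]
 [ 62  71  69  55  45  45  44  57  63  64  57  49  42  46  54  70  75  79
  104]
 [ 68  72  59  50  46  45  51  72  94  95  81  68  53  41  50  58  70  82
  116]
 [ 64  70  54  49  40  45  57  86 113 117 101  70  51  46  49  59  66  88
  124]
 [ 65  68  61  44  43  44  55  80 105 110 101  66  49  39  46  56  70  88
  121]
 [ 71  73  61  51  42  45  53  77  88  94  80  59  47  44  49  61  74  88
  123]
 [ 68  73  67  57  50  43  45  52  59  61  60  48  42  45  51  70  78  86
  125]
 [ 69  80  78  60  52  44  41  38  46  44  36  38  45  38  58  71  79  98
  126]
 [ 71  87  88  74  54  49  37  40  38  39  39  41  44  54  63  76  81 100
  124]
 [ 77  97  93  84  70  55  54  48  42  38  45  51  55  70  79  81  79 107
  132]
 [ 66  84  86  81  72  67  63  55  57  55  58  63  68  81  99  89  82 110
  137]
 [ 76  74  76  70  72  68  66  58  63  60  65  74  77  95 106  97  88 112
  132]
 [105  89  88 108 113 101  96  86  72  71  68  69  78  86  93  97  92 111
  132]]
```

Run:
```python
from h import *
print(togo([459.5,-362.5,120],np.radians(16.4)))
```

```text
[array([-9.425,  0.537,  0.788]), array([ 1.000e-02, -1.000e-02,  1.132e+01])]
```

>>> {"name": "play_rows", "arguments": {"dp": [[-0.95,0.05,0],[-1.9,0.1,0],[-2.85,0.16,0],[-3.8,0.22,0],[-4.7,0.27,0]], "rot": [[0,0,0],[0,0,0],[0,0,0],[0,0,0],[0,0,0]]}}

```text
clock: 29.93
eef_pos: [465.6, -174.8, 149.3]
tcp_rot: [-3.139, -0.001, 1.472]
contact_force: [0.7, 0.6, 0.6]
opening: 0.498
grasp_force: 0.0
```

>>> {"name": "play_rows", "arguments": {"dp": [[-0.95,0.05,0],[-1.9,0.1,0],[-2.85,0.16,0],[-3.8,0.22,0],[-4.72,0.27,0]], "rot": [[0,0,1.15],[0,0,2.3],[0,0,3.45],[0,0,4.6],[0,0,5.7]]}}

```text
clock: 30.35
eef_pos: [457.7, -363.6, 148.8]
tcp_rot: [-3.138, 0.0, 0.868]
contact_force: [0.4, -0.2, -0.0]
opening: 0.502
grasp_force: 0.0
```

>>> {"name": "play_rows", "arguments": {"dp": [[0,0,0.2],[0,0,0.5],[0,0,1.0],[0,0,1.5],[0,0,2.0]], "rot": [[0,0,1.15],[0,0,2.3],[0,0,3.45],[0,0,4.6],[0,0,5.62]]}}

```text
clock: 30.77
eef_pos: [457.9, -361.5, 68.2]
tcp_rot: [-3.139, 0.002, 0.28]
contact_force: [0.4, 0.0, -0.5]
opening: 0.5
grasp_force: 0.0
```

Run:
```python
from h import *
print(togo([459.5,-362.5,0],np.radians(16.4)))
```

```text
[array([0.035, 0.039, 1.704]), array([-0.02,  0.02, -0.06])]
```

>>> {"name": "play_rows", "arguments": {"dp": [[0.035,0.04,0.5],[0.035,0.04,0.9],[0.035,0.04,1.3],[0.035,0.04,1.6],[0.035,0.04,1.7]], "rot": [[0,0,0],[0,0,0],[0,0,0],[0,0,0],[0,0,0]]}}

```text
clock: 31.18
eef_pos: [458.9, -361.8, -0.3]
tcp_rot: [-3.137, 0.003, 0.286]
contact_force: [-0.0, 0.2, 0.0]
opening: 0.501
grasp_force: 0.0
```

>>> {"name": "play_rows", "arguments": {"dp": [[0,0,0],[0,0,0],[0,0,0],[0,0,0],[0,0,0]], "rot": [[0,0,0],[0,0,0],[0,0,0],[0,0,0],[0,0,0]]}}

```text
clock: 31.6
eef_pos: [461.5, -363.8, 4.0]
tcp_rot: [3.14, -0.001, 0.286]
contact_force: [0.4, 0.6, 0.7]
opening: 0.495
grasp_force: 0.0
```

>>> {"name": "play_rows", "arguments": {"dp": [[0,0,0],[0,0,0],[0,0,0],[0,0,0],[0,0,0]], "rot": [[0,0,0],[0,0,0],[0,0,0],[0,0,0],[0,0,0]], "fingers": 0.1, "grip_force": 60}}

```text
clock: 32.02
eef_pos: [461.1, -363.6, 3.7]
tcp_rot: [3.141, -0.0, 0.286]
contact_force: [-0.6, 1.8, 6.4]
opening: 0.242
grasp_force: 59.8
```

>>> {"name": "play_rows", "arguments": {"dp": [[0,0,0],[0,0,0],[0,0,-0.1],[0,0,-0.25],[0,0,-0.5]], "rot": [[0,0,0],[0,0,0],[0,0,0],[0,0,0],[0,0,0]]}}

```text
clock: 32.43
eef_pos: [460.2, -362.8, 22.7]
tcp_rot: [-3.14, 0.001, 0.286]
contact_force: [-0.4, 0.1, -3.7]
opening: 0.245
grasp_force: 58.9
```

Run:
```python
from h import *
f=optics.grab_frame("scene");s=telemetry.sense();print(s["contact_force"],s["wrist_torque"],s["grasp_force"],s["opening"])
```

```text
[ 0.21082842 -0.61087768 -2.27471316] [-0.0356539   0.00274631  0.03704996] 59.07975375652313 0.2456377426220933
```

The crank is held (about 3.7 N of weight). Next I carry it to the shaft.

>>> {"name": "play_rows", "arguments": {"dp": [[0,0,-0.7],[0,0,-1.5],[0,0,-2.3],[0,0,-3.1],[0,0,-3.3]], "rot": [[0,0,0],[0,0,0],[0,0,0],[0,0,0],[0,0,0]]}}

```text
clock: 32.9
eef_pos: [463.3, -365.3, 160.9]
tcp_rot: [3.135, -0.005, 0.286]
contact_force: [1.1, -1.4, -3.4]
opening: 0.243
grasp_force: 60.1
```

Run:
```python
from h import *
print(togo([497.3,-139.4,150],np.radians(-5.65)))
```

```text
[array([ 2.408, -5.18 ,  0.25 ]), array([ 0.05, -0.05,  3.67])]
```

>>> {"name": "play_rows", "arguments": {"dp": [[0.4,-0.85,0],[0.8,-1.7,0],[1.2,-2.55,0],[1.6,-3.4,0],[2.0,-4.25,0]], "rot": [[0,0,0.75],[0,0,1.5],[0,0,2.2],[0,0,2.9],[0,0,3.67]]}}

```text
clock: 33.32
eef_pos: [489.2, -176.0, 154.6]
tcp_rot: [-3.141, 0.0, -0.102]
contact_force: [0.7, -0.4, -3.9]
opening: 0.245
grasp_force: 60.3
```

>>> {"name": "play_rows", "arguments": {"dp": [[0,0,0],[0,0,0],[0,0,0],[0,0,0],[0,0,0]], "rot": [[0,0,0],[0,0,0],[0,0,0],[0,0,0],[0,0,0]]}}

```text
clock: 33.73
eef_pos: [489.5, -178.8, 155.0]
tcp_rot: [3.141, 0.0, -0.099]
contact_force: [-0.1, 0.5, -3.5]
opening: 0.246
grasp_force: 60.7
```

Run:
```python
from h import *
print(togo([497.3,-139.4,130],np.radians(-5.65)))
```

```text
[array([ 0.096, -0.999,  0.624]), array([ 0.,  0., -0.])]
```

>>> {"name": "play_rows", "arguments": {"dp": [[0.05,-0.5,0],[0.1,-1.0,0.1],[0.1,-1.0,0.4],[0.1,-1.0,0.7],[0.1,-1.0,0.75]], "rot": [[0,0,0],[0,0,0],[0,0,0],[0,0,0],[0,0,0]]}}

```text
clock: 34.15
eef_pos: [496.4, -138.7, 123.5]
tcp_rot: [-3.141, 0.003, -0.099]
contact_force: [-0.6, 0.6, -4.0]
opening: 0.243
grasp_force: 60.8
```

>>> {"name": "play_rows", "arguments": {"dp": [[0,0,0],[0,0,0.03],[0,0,0.06],[0,0,0.1],[0,0,0.1]], "rot": [[0,0,0],[0,0,0],[0,0,0],[0,0,0],[0,0,0]]}}

```text
clock: 34.57
eef_pos: [497.7, -138.6, 121.3]
tcp_rot: [3.142, -0.0, -0.098]
contact_force: [-0.1, -0.4, -3.1]
opening: 0.247
grasp_force: 60.9
```

Run:
```python
from h import *
print(togo([497.3,-139.4,120],np.radians(-5.65)))
f=optics.grab_frame("scene")
a=cv2.resize(f["color"][165:225,280:360],None,fx=9,fy=9,interpolation=2)
cv2.imwrite("pics/chk8.png",a[:,:,::-1])
```

```text
[array([-0.009,  0.021,  0.033]), array([ 0., -0.,  0.])]
```

View pics/chk8.png

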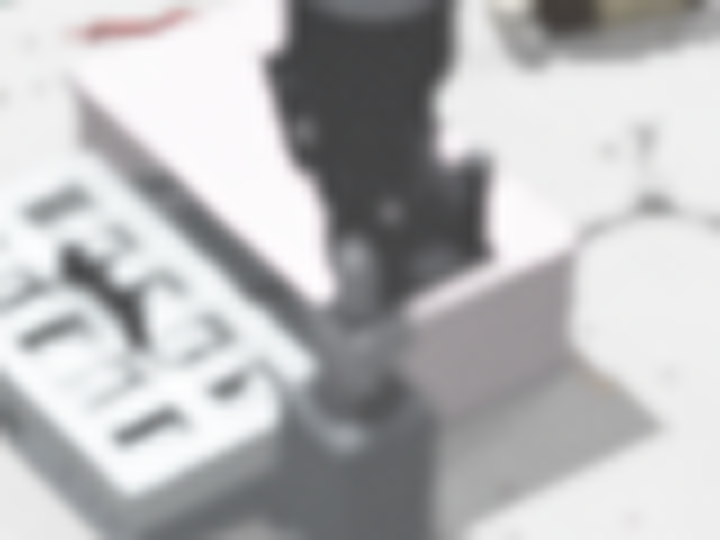

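The cover sits squarely on the basket, and the crank's boss at (360,360) is directly over the bearing cap at (355,400). I'm lowering in small steps.

>>> {"name": "play_rows", "arguments": {"dp": [[0,0.02,0.04],[0,0.02,0.08],[0,0.02,0.12],[0,0.02,0.15],[0,0.02,0.15]], "rot": [[0,0,0],[0,0,0],[0,0,0],[0,0,0],[0,0,0]]}}

```text
clock: 35.03
eef_pos: [497.3, -139.1, 114.8]
tcp_rot: [-3.141, 0.001, -0.098]
contact_force: [0.5, -1.6, -3.3]
opening: 0.242
grasp_force: 60.9
```

>>> {"name": "play_rows", "arguments": {"dp": [[0,0,0.03],[0,0,0.06],[0,0,0.1],[0,0,0.1],[0,0,0.1]], "rot": [[0,0,0],[0,0,0],[0,0,0],[0,0,0],[0,0,0]]}}

```text
clock: 35.45
eef_pos: [497.5, -139.1, 111.0]
tcp_rot: [-3.142, 0.0, -0.098]
contact_force: [-0.6, -0.2, -2.9]
opening: 0.243
grasp_force: 60.9
```

>>> {"name": "play_rows", "arguments": {"dp": [[0,0,0.03],[0,0,0.06],[0,0,0.1],[0,0,0.1],[0,0,0.1]], "rot": [[0,0,0],[0,0,0],[0,0,0],[0,0,0],[0,0,0]]}}

```text
clock: 35.87
eef_pos: [497.9, -139.2, 108.3]
tcp_rot: [3.142, -0.001, -0.098]
contact_force: [-2.5, 1.1, 10.8]
opening: 0.241
grasp_force: 62.9
```

>>> {"name": "play_rows", "arguments": {"dp": [[0,0,0.03],[0,0,0.06],[0,0,0.08],[0,0,0.08],[0,0,0.08]], "rot": [[0,0,0],[0,0,0],[0,0,0],[0,0,0],[0,0,0]]}}

```text
clock: 36.28
eef_pos: [497.3, -138.6, 103.9]
tcp_rot: [-3.141, 0.001, -0.098]
contact_force: [-0.8, 4.7, -0.1]
opening: 0.243
grasp_force: 61.5
```

>>> {"name": "play_rows", "arguments": {"dp": [[0,-0.015,0.03],[0,-0.015,0.06],[0,-0.015,0.08],[0,-0.015,0.08],[0,-0.015,0.08]], "rot": [[0,0,0],[0,0,0],[0,0,0],[0,0,0],[0,0,0]]}}

```text
clock: 36.7
eef_pos: [497.2, -138.4, 100.3]
tcp_rot: [-3.141, 0.001, -0.098]
contact_force: [-1.2, 2.2, -4.2]
opening: 0.244
grasp_force: 61.0
```

>>> {"name": "play_rows", "arguments": {"dp": [[0,0,0.03],[0,0,0.05],[0,0,0.05],[0,0,0.05],[0,0,0.05]], "rot": [[0,0,0],[0,0,0],[0,0,0],[0,0,0],[0,0,0]]}}

```text
clock: 37.12
eef_pos: [497.3, -138.4, 98.6]
tcp_rot: [-3.141, 0.001, -0.098]
contact_force: [-3.9, 3.8, -3.1]
opening: 0.242
grasp_force: 61.2
```

>>> {"name": "play_rows", "arguments": {"dp": [[0,-0.01,0.03],[0,-0.01,0.05],[0,-0.01,0.06],[0,-0.01,0.06],[0,-0.01,0.06]], "rot": [[0,0,0],[0,0,0],[0,0,0],[0,0,0],[0,0,0]]}}

```text
clock: 37.53
eef_pos: [497.4, -138.3, 97.7]
tcp_rot: [3.141, 0.0, -0.098]
contact_force: [-9.1, 5.1, 14.9]
opening: 0.247
grasp_force: 63.5
```

>>> {"name": "play_rows", "arguments": {"dp": [[0,0,0.03],[0,0,0.05],[0,0,0.05],[0,0,0.05],[0,0,0.05]], "rot": [[0,0,0],[0,0,0],[0,0,0],[0,0,0],[0,0,0]]}}

```text
clock: 37.95
eef_pos: [497.7, -138.1, 97.4]
tcp_rot: [-3.142, -0.0, -0.098]
contact_force: [-16.0, 8.7, 36.9]
opening: 0.244
grasp_force: 66.7
```

The crank is fully down: a firm stop at eef 97.5. I'm releasing it and shifting to the knob.

>>> {"name": "play_rows", "arguments": {"dp": [[0,0,-0.08],[0,0,-0.08],[0,0,-0.08],[0,0,-0.08],[0,0,-0.08]], "rot": [[0,0,0],[0,0,0],[0,0,0],[0,0,0],[0,0,0]], "fingers": 0.5}}

```text
clock: 38.37
eef_pos: [498.0, -138.4, 97.4]
tcp_rot: [3.141, -0.0, -0.098]
contact_force: [-0.2, 0.3, 0.3]
opening: 0.496
grasp_force: 0.0
```

>>> {"name": "play_rows", "arguments": {"dp": [[0,0,-0.3],[0,0,-0.7],[0,0,-1.1],[0,0,-1.5],[0,0,-1.5]], "rot": [[0,0,0],[0,0,0],[0,0,0],[0,0,0],[0,0,0]]}}

```text
clock: 38.78
eef_pos: [499.6, -138.8, 160.1]
tcp_rot: [3.141, -0.004, -0.098]
contact_force: [0.7, 0.3, 0.1]
opening: 0.5
grasp_force: 0.0
```

>>> {"name": "play_rows", "arguments": {"dp": [[0.5,0,0],[1.0,0,0],[1.47,0,0],[1.47,0,0],[1.47,0,0]], "rot": [[0,0,0],[0,0,0],[0,0,0],[0,0,0],[0,0,0]]}}

```text
clock: 39.2
eef_pos: [556.2, -143.9, 156.4]
tcp_rot: [-3.141, 0.001, -0.098]
contact_force: [-0.9, -0.6, -0.1]
opening: 0.499
grasp_force: 0.0
```

Run:
```python
from h import *
print(telemetry.sense()["eef_pos"],togo([556,-144.2,108],np.radians(-5.65)))
```

```text
[ 556.20777608 -143.89929725  156.44624044] [array([-0.003,  0.008,  1.211]), array([-0.  ,  0.01,  0.01])]
```

>>> {"name": "play_rows", "arguments": {"dp": [[0,0,0.3],[0,0,0.6],[0,0,0.9],[0,0,1.15],[0,0,1.2]], "rot": [[0,0,0],[0,0,0],[0,0,0],[0,0,0],[0,0,0]]}}

```text
clock: 39.62
eef_pos: [554.1, -143.5, 106.8]
tcp_rot: [-3.141, 0.004, -0.098]
contact_force: [-0.7, 0.2, 0.5]
opening: 0.501
grasp_force: 0.0
```

>>> {"name": "play_rows", "arguments": {"dp": [[0,0,0],[0,0,0],[0,0,0],[0,0,0],[0,0,0]], "rot": [[0,0,0],[0,0,0],[0,0,0],[0,0,0],[0,0,0]], "fingers": 0.1, "grip_force": 30}}

```text
clock: 40.03
eef_pos: [556.1, -143.9, 109.8]
tcp_rot: [3.142, -0.0, -0.098]
contact_force: [-1.6, -0.1, -2.0]
opening: 0.226
grasp_force: 30.7
```

>>> {"name": "play_rows", "arguments": {"dp": [[-0.073,0.464,0],[-0.287,0.882,0],[-0.618,1.214,0],[-1.037,1.427,0],[-1.5,1.5,0]], "rot": [[0,0,0],[0,0,0],[0,0,0],[0,0,0],[0,0,0]]}}

```text
clock: 40.45
eef_pos: [490.5, -197.7, 109.6]
tcp_rot: [-3.14, -0.001, -0.099]
contact_force: [3.0, 10.5, -6.0]
opening: 0.224
grasp_force: 30.8
```

>>> {"name": "play_rows", "arguments": {"dp": [[0,0,0],[0,0,0],[0,0,0]], "rot": [[0,0,0],[0,0,0],[0,0,0]]}}

```text
clock: 40.7
eef_pos: [491.2, -197.5, 109.8]
tcp_rot: [-3.141, -0.001, -0.098]
contact_force: [0.2, 4.0, -3.3]
opening: 0.223
grasp_force: 30.8
```

>>> {"name": "play_rows", "arguments": {"dp": [[-0.464,-0.073,0],[-0.882,-0.287,0],[-1.214,-0.618,0],[-1.427,-1.037,0],[-1.5,-1.5,0]], "rot": [[0,0,0],[0,0,0],[0,0,0],[0,0,0],[0,0,0]]}}

```text
clock: 41.12
eef_pos: [436.5, -132.6, 110.0]
tcp_rot: [3.14, -0.0, -0.098]
contact_force: [1.9, -1.4, -1.9]
opening: 0.225
grasp_force: 31.1
```

>>> {"name": "play_rows", "arguments": {"dp": [[0,0,0],[0,0,0],[0,0,0]], "rot": [[0,0,0],[0,0,0],[0,0,0]]}}

```text
clock: 41.37
eef_pos: [436.9, -132.5, 109.7]
tcp_rot: [3.141, 0.001, -0.097]
contact_force: [-4.9, 0.9, 1.8]
opening: 0.224
grasp_force: 31.4
```

>>> {"name": "play_rows", "arguments": {"dp": [[0.073,-0.464,0],[0.287,-0.882,0],[0.618,-1.214,0],[1.037,-1.427,0],[1.5,-1.5,0]], "rot": [[0,0,0],[0,0,0],[0,0,0],[0,0,0],[0,0,0]]}}

```text
clock: 41.78
eef_pos: [502.8, -77.5, 109.6]
tcp_rot: [-3.141, 0.001, -0.098]
contact_force: [-2.5, -2.5, -1.8]
opening: 0.225
grasp_force: 31.0
```

>>> {"name": "play_rows", "arguments": {"dp": [[0.464,0.073,0],[0.882,0.287,0],[1.214,0.618,0],[1.427,1.037,0],[1.5,1.5,0]], "rot": [[0,0,0],[0,0,0],[0,0,0],[0,0,0],[0,0,0]]}}

```text
clock: 42.2
eef_pos: [556.7, -144.7, 109.0]
tcp_rot: [-3.141, 0.002, -0.098]
contact_force: [-7.6, 3.9, -0.2]
opening: 0.226
grasp_force: 31.2
```

>>> {"name": "play_rows", "arguments": {"dp": [[0,0,0],[0,0,0],[0,0,0]], "rot": [[0,0,0],[0,0,0],[0,0,0]]}}

```text
clock: 42.45
eef_pos: [556.3, -144.6, 109.3]
tcp_rot: [3.141, 0.0, -0.099]
contact_force: [-2.1, -0.7, -0.0]
opening: 0.222
grasp_force: 31.3
```

Run:
```python
from h import *
# bar position (dark blob) in top view gives the basket travel
for n,z in(("top",75),("scene",75)):
    f=optics.grab_frame(n);G=cv2.cvtColor(f["color"],cv2.COLOR_RGB2GRAY); k,l,s,c=cv2.connectedComponentsWithStats((G<80).astype(np.uint8))
    for i in range(1,k):
        w=ray(f,c[i],z)
        if 15<s[i][4]<200 and abs(w[1]-15)<60 and 430<w[0]<620: print(n,s[i],w.round(1))
print(telemetry.sense()["tcp_rot"])
```

```text
top [262 197  27  14 115] [514.7  13.4  75. ]
top [261 210   5   8  31] [484.5  50.4  75. ]
[-3.14159095e+00 -1.29207287e-04 -9.80799913e-02]
```

The first turn went through with small forces. Continuing.

>>> {"name": "play_rows", "arguments": {"dp": [[-0.073,0.464,0],[-0.287,0.882,0],[-0.618,1.214,0],[-1.037,1.427,0],[-1.5,1.5,0]], "rot": [[0,0,0],[0,0,0],[0,0,0],[0,0,0],[0,0,0]]}}

```text
clock: 42.97
eef_pos: [491.5, -197.5, 109.6]
tcp_rot: [-3.141, -0.003, -0.098]
contact_force: [3.2, 9.6, -6.2]
opening: 0.226
grasp_force: 30.8
```

>>> {"name": "play_rows", "arguments": {"dp": [[-0.464,-0.073,0],[-0.882,-0.287,0],[-1.214,-0.618,0],[-1.427,-1.037,0],[-1.5,-1.5,0]], "rot": [[0,0,0],[0,0,0],[0,0,0],[0,0,0],[0,0,0]]}}

```text
clock: 43.38
eef_pos: [436.6, -132.0, 109.9]
tcp_rot: [3.141, -0.002, -0.098]
contact_force: [4.1, -2.5, -6.2]
opening: 0.221
grasp_force: 30.9
```

>>> {"name": "play_rows", "arguments": {"dp": [[0.073,-0.464,0],[0.287,-0.882,0],[0.618,-1.214,0],[1.037,-1.427,0],[1.5,-1.5,0]], "rot": [[0,0,0],[0,0,0],[0,0,0],[0,0,0],[0,0,0]]}}

```text
clock: 43.8
eef_pos: [502.8, -77.3, 109.7]
tcp_rot: [3.141, -0.0, -0.096]
contact_force: [-3.0, -10.5, -6.5]
opening: 0.226
grasp_force: 31.0
```

>>> {"name": "play_rows", "arguments": {"dp": [[0.464,0.073,0],[0.882,0.287,0],[1.214,0.618,0],[1.427,1.037,0],[1.5,1.5,0]], "rot": [[0,0,0],[0,0,0],[0,0,0],[0,0,0],[0,0,0]]}}

```text
clock: 44.22
eef_pos: [556.7, -143.2, 109.3]
tcp_rot: [-3.141, 0.001, -0.097]
contact_force: [-7.4, 3.7, -2.3]
opening: 0.226
grasp_force: 31.3
```

Run:
```python
from h import *
f=optics.grab_frame("top");G=cv2.cvtColor(f["color"],cv2.COLOR_RGB2GRAY)
th=np.radians(-5.65);ex=np.array([np.cos(th),np.sin(th)]);ey=np.array([-ex[1],ex[0]])
P=lambda s,k:G[tuple(int(round(v)) for v in proj(f,[*(np.array([477,17])+ex*s+ey*k),46])[::-1])]
print([int(np.mean([P(s,k) for k in range(60,95,6)])) for s in range(-80,70,5)])
print(telemetry.sense()["contact_force"])
```

```text
[219, 219, 219, 210, 177, 144, 145, 146, 148, 147, 133, 128, 133, 132, 133, 160, 234, 248, 229, 182, 178, 174, 171, 183, 167, 169, 214, 240, 237, 225]
[-2.80648278  0.0129502   0.32808761]
```

The basket's front edge has moved in by about 60 mm after two turns. Two more to go.

>>> {"name": "play_rows", "arguments": {"dp": [[-0.073,0.464,0],[-0.287,0.882,0],[-0.618,1.214,0],[-1.037,1.427,0],[-1.5,1.5,0]], "rot": [[0,0,0],[0,0,0],[0,0,0],[0,0,0],[0,0,0]]}}

```text
clock: 44.68
eef_pos: [491.4, -197.6, 109.6]
tcp_rot: [-3.14, -0.002, -0.099]
contact_force: [3.7, 9.5, -6.3]
opening: 0.221
grasp_force: 31.2
```

>>> {"name": "play_rows", "arguments": {"dp": [[-0.464,-0.073,0],[-0.882,-0.287,0],[-1.214,-0.618,0],[-1.427,-1.037,0],[-1.5,-1.5,0]], "rot": [[0,0,0],[0,0,0],[0,0,0],[0,0,0],[0,0,0]]}}

```text
clock: 45.1
eef_pos: [436.5, -132.0, 109.9]
tcp_rot: [3.141, -0.002, -0.098]
contact_force: [4.9, -2.1, -6.5]
opening: 0.221
grasp_force: 31.3
```

>>> {"name": "play_rows", "arguments": {"dp": [[0.073,-0.464,0],[0.287,-0.882,0],[0.618,-1.214,0],[1.037,-1.427,0],[1.5,-1.5,0]], "rot": [[0,0,0],[0,0,0],[0,0,0],[0,0,0],[0,0,0]]}}

```text
clock: 45.52
eef_pos: [502.9, -77.3, 109.7]
tcp_rot: [3.141, -0.0, -0.096]
contact_force: [-2.9, -9.4, -7.3]
opening: 0.224
grasp_force: 31.3
```

>>> {"name": "play_rows", "arguments": {"dp": [[0.464,0.073,0],[0.882,0.287,0],[1.214,0.618,0],[1.427,1.037,0],[1.5,1.5,0]], "rot": [[0,0,0],[0,0,0],[0,0,0],[0,0,0],[0,0,0]]}}

```text
clock: 45.93
eef_pos: [556.7, -143.3, 109.3]
tcp_rot: [-3.141, 0.001, -0.097]
contact_force: [-7.8, 4.3, -2.9]
opening: 0.223
grasp_force: 31.7
```

>>> {"name": "play_rows", "arguments": {"dp": [[-0.073,0.464,0],[-0.287,0.882,0],[-0.618,1.214,0],[-1.037,1.427,0],[-1.5,1.5,0]], "rot": [[0,0,0],[0,0,0],[0,0,0],[0,0,0],[0,0,0]]}}

```text
clock: 46.35
eef_pos: [491.4, -197.5, 109.6]
tcp_rot: [-3.14, -0.002, -0.099]
contact_force: [3.1, 9.6, -6.1]
opening: 0.221
grasp_force: 31.5
```

>>> {"name": "play_rows", "arguments": {"dp": [[-0.464,-0.073,0],[-0.882,-0.287,0],[-1.214,-0.618,0],[-1.427,-1.037,0],[-1.5,-1.5,0]], "rot": [[0,0,0],[0,0,0],[0,0,0],[0,0,0],[0,0,0]]}}

```text
clock: 46.77
eef_pos: [436.6, -132.0, 109.9]
tcp_rot: [3.141, -0.002, -0.098]
contact_force: [4.3, -3.4, -6.6]
opening: 0.222
grasp_force: 31.6
```

>>> {"name": "play_rows", "arguments": {"dp": [[0.073,-0.464,0],[0.287,-0.882,0],[0.618,-1.214,0],[1.037,-1.427,0],[1.5,-1.5,0]], "rot": [[0,0,0],[0,0,0],[0,0,0],[0,0,0],[0,0,0]]}}

```text
clock: 47.18
eef_pos: [502.9, -77.3, 109.7]
tcp_rot: [3.141, -0.001, -0.096]
contact_force: [-3.4, -10.2, -5.1]
opening: 0.226
grasp_force: 31.6
```

>>> {"name": "play_rows", "arguments": {"dp": [[0.464,0.073,0],[0.882,0.287,0],[1.214,0.618,0],[1.427,1.037,0],[1.5,1.5,0]], "rot": [[0,0,0],[0,0,0],[0,0,0],[0,0,0],[0,0,0]]}}

```text
clock: 47.6
eef_pos: [556.7, -143.3, 109.2]
tcp_rot: [-3.141, 0.001, -0.097]
contact_force: [-6.9, 2.7, -2.2]
opening: 0.228
grasp_force: 31.9
```

>>> {"name": "play_rows", "arguments": {"dp": [[0,0.02,0],[0,0.05,0],[0,0.05,0],[0,0.05,0],[0,0.05,0]], "rot": [[0,0,0],[0,0,0],[0,0,0],[0,0,0],[0,0,0]]}}

```text
clock: 48.02
eef_pos: [555.9, -145.2, 109.6]
tcp_rot: [-3.142, -0.0, -0.097]
contact_force: [-2.3, 1.6, -1.5]
opening: 0.222
grasp_force: 32.0
```

Run:
```python
from h import *
f=optics.grab_frame("top");G=cv2.cvtColor(f["color"],cv2.COLOR_RGB2GRAY)
th=np.radians(-5.65);ex=np.array([np.cos(th),np.sin(th)]);ey=np.array([-ex[1],ex[0]])
P=lambda s,k:G[tuple(int(round(v)) for v in proj(f,[*(np.array([477,17])+ex*s+ey*k),60])[::-1])]
print([int(np.mean([P(s,k) for k in range(60,95,6)])) for s in range(-80,80,4)])
print(telemetry.sense()["contact_force"])
```

```text
[220, 220, 220, 217, 211, 183, 152, 143, 143, 145, 153, 142, 140, 140, 141, 144, 150, 148, 135, 141, 136, 135, 135, 144, 132, 130, 131, 132, 133, 136, 139, 126, 132, 133, 173, 229, 238, 240, 243, 243]
[-2.33762937 -0.41134458 -2.31797952]
```

>>> {"name": "play_rows", "arguments": {"dp": [[0,0.04,0],[0,0.08,0],[0,0.08,0],[0,0.08,0],[0,0.08,0]], "rot": [[0,0,0],[0,0,0],[0,0,0],[0,0,0],[0,0,0]]}}

```text
clock: 48.48
eef_pos: [555.5, -149.0, 109.5]
tcp_rot: [-3.141, 0.0, -0.098]
contact_force: [-2.5, 3.1, -2.5]
opening: 0.221
grasp_force: 32.0
```

>>> {"name": "play_rows", "arguments": {"dp": [[-0.01,0.04,0],[-0.01,0.08,0],[-0.01,0.08,0],[-0.01,0.08,0],[-0.01,0.08,0]], "rot": [[0,0,0],[0,0,0],[0,0,0],[0,0,0],[0,0,0]]}}

```text
clock: 48.9
eef_pos: [554.7, -152.3, 109.4]
tcp_rot: [-3.142, 0.001, -0.098]
contact_force: [-3.9, 2.3, -3.2]
opening: 0.224
grasp_force: 31.9
```

>>> {"name": "play_rows", "arguments": {"dp": [[-0.01,0.05,0],[-0.02,0.1,0],[-0.02,0.1,0],[-0.02,0.1,0],[-0.02,0.1,0]], "rot": [[0,0,0],[0,0,0],[0,0,0],[0,0,0],[0,0,0]]}}

```text
clock: 49.32
eef_pos: [553.6, -156.2, 109.5]
tcp_rot: [3.142, 0.0, -0.098]
contact_force: [-3.9, 2.3, -3.6]
opening: 0.225
grasp_force: 31.9
```

>>> {"name": "play_rows", "arguments": {"dp": [[-0.01,0.05,0],[-0.025,0.1,0],[-0.025,0.1,0],[-0.025,0.1,0],[-0.025,0.1,0]], "rot": [[0,0,0],[0,0,0],[0,0,0],[0,0,0],[0,0,0]]}}

```text
clock: 49.73
eef_pos: [552.4, -159.3, 109.5]
tcp_rot: [-3.14, 0.0, -0.098]
contact_force: [-3.3, 6.4, -2.6]
opening: 0.222
grasp_force: 32.1
```

>>> {"name": "play_rows", "arguments": {"dp": [[-0.02,0.05,0],[-0.02,0.06,0],[-0.02,0.06,0],[-0.02,0.06,0],[-0.02,0.06,0]], "rot": [[0,0,0],[0,0,0],[0,0,0],[0,0,0],[0,0,0]]}}

```text
clock: 50.15
eef_pos: [551.7, -161.1, 109.6]
tcp_rot: [-3.14, -0.0, -0.099]
contact_force: [-1.3, 8.5, -3.0]
opening: 0.223
grasp_force: 32.2
```

The resistance is rising, so the basket is home at the stop. I'm releasing the knob and going back to the hub.

>>> {"name": "play_rows", "arguments": {"dp": [[0,-0.05,0],[0,-0.05,0],[0,-0.05,0],[0,-0.05,0],[0,-0.05,0]], "rot": [[0,0,0],[0,0,0],[0,0,0],[0,0,0],[0,0,0]], "fingers": 0.5}}

```text
clock: 50.57
eef_pos: [552.2, -160.8, 110.0]
tcp_rot: [3.141, -0.001, -0.098]
contact_force: [-0.3, -0.8, 0.3]
opening: 0.497
grasp_force: 0.0
```

>>> {"name": "play_rows", "arguments": {"dp": [[0,0,-0.3],[0,0,-0.6],[0,0,-0.9],[0,0,-1.2],[0,0,-1.2]], "rot": [[0,0,0],[0,0,0.7],[0,0,1.4],[0,0,2.1],[0,0,2.8]]}}

```text
clock: 50.98
eef_pos: [553.3, -161.0, 161.1]
tcp_rot: [-3.141, -0.005, -0.395]
contact_force: [-0.1, 0.0, 0.3]
opening: 0.498
grasp_force: 0.0
```

Run:
```python
from h import *
print(telemetry.sense()["eef_pos"],togo([496.5,-138.4,140],np.radians(-22.4)))
g=optics.grab_frame("top");G=cv2.cvtColor(g["color"],cv2.COLOR_RGB2GRAY).astype(int)
p=proj(g,[551,-161,176]);print(p)
```

```text
[ 553.32612986 -161.04762519  161.06467418] [array([-1.532,  0.024,  0.52 ]), array([-0.  , -0.04, -0.04])]
[327.79490829 192.33505502]
```

>>> {"name": "play_rows", "arguments": {"dp": [[-0.4,0.01,0],[-0.8,0.02,0],[-1.2,0.02,0],[-1.52,0.02,0],[-1.52,0.02,0]], "rot": [[0,0,0],[0,0,0],[0,0,0],[0,0,0],[0,0,0]]}}

```text
clock: 51.45
eef_pos: [492.8, -137.2, 157.8]
tcp_rot: [3.141, 0.002, -0.39]
contact_force: [-0.5, -0.1, 0.2]
opening: 0.5
grasp_force: 0.0
```

>>> {"name": "play_rows", "arguments": {"dp": [[0,0,0.4],[0,0,0.8],[0,0,1.2],[0,0,1.45],[0,0,1.45]], "rot": [[0,0,0],[0,0,0],[0,0,0],[0,0,0],[0,0,0]]}}

```text
clock: 51.87
eef_pos: [494.3, -137.8, 97.9]
tcp_rot: [3.141, 0.003, -0.391]
contact_force: [-0.5, 0.3, -0.3]
opening: 0.504
grasp_force: 0.0
```

>>> {"name": "play_rows", "arguments": {"dp": [[0,0,0],[0,0,0],[0,0,0],[0,0,0],[0,0,0]], "rot": [[0,0,0],[0,0,0],[0,0,0],[0,0,0],[0,0,0]], "fingers": 0.1, "grip_force": 60}}

```text
clock: 52.28
eef_pos: [495.9, -137.7, 100.5]
tcp_rot: [-3.141, -0.002, -0.391]
contact_force: [0.7, 5.2, 5.1]
opening: 0.246
grasp_force: 59.3
```

>>> {"name": "play_rows", "arguments": {"dp": [[0,0,-0.12],[0,0,-0.25],[0,0,-0.4],[0,0,-0.55],[0,0,-0.7]], "rot": [[0,0,0],[0,0,0],[0,0,0],[0,0,0],[0,0,0]]}}

```text
clock: 52.7
eef_pos: [494.4, -138.1, 127.9]
tcp_rot: [3.141, 0.001, -0.391]
contact_force: [0.4, 0.5, -3.5]
opening: 0.24
grasp_force: 60.6
```

>>> {"name": "play_rows", "arguments": {"dp": [[0,0,-0.2],[0,0,-0.5],[0,0,-0.8],[0,0,-0.8],[0,0,-0.8]], "rot": [[0,0,0],[0,0,0],[0,0,0],[0,0,0],[0,0,0]]}}

```text
clock: 53.12
eef_pos: [495.4, -138.2, 160.3]
tcp_rot: [3.142, -0.002, -0.391]
contact_force: [-0.6, -1.0, -3.9]
opening: 0.244
grasp_force: 60.7
```

Run:
```python
from h import *
print(telemetry.sense()["eef_pos"],telemetry.sense()["contact_force"],togo([460.5,-363,150],np.radians(14)))
```

```text
[ 495.4264178  -138.16410238  160.31475421] [-0.55583796 -0.96495835 -3.93526306] [array([1.337, 5.529, 0.26 ]), array([ 0.01, -0.02, -6.07])]
```

>>> {"name": "play_rows", "arguments": {"dp": [[0.22,0.92,0],[0.44,1.84,0],[0.66,2.76,0],[0.88,3.68,0],[1.1,4.6,0]], "rot": [[0,0,-0.8],[0,0,-1.6],[0,0,-2.4],[0,0,-3.2],[0,0,-4.0]]}}

```text
clock: 53.53
eef_pos: [464.4, -326.1, 158.7]
tcp_rot: [-3.141, 0.001, 0.032]
contact_force: [0.7, 0.6, -3.7]
opening: 0.239
grasp_force: 60.6
```

>>> {"name": "play_rows", "arguments": {"dp": [[0,0,0],[0,0,0],[0,0,0],[0,0,0],[0,0,0]], "rot": [[0,0,-0.8],[0,0,-1.6],[0,0,-2.07],[0,0,-2.07],[0,0,-2.07]]}}

```text
clock: 53.95
eef_pos: [465.0, -324.6, 158.8]
tcp_rot: [-3.141, 0.001, 0.242]
contact_force: [-0.2, -0.2, -4.2]
opening: 0.241
grasp_force: 61.0
```

Run:
```python
from h import *
print(togo([462,-362,50],np.radians(14)))
```

```text
[array([-0.295,  0.893,  2.72 ]), array([-0.01,  0.01, -0.02])]
```

>>> {"name": "play_rows", "arguments": {"dp": [[-0.15,0.5,0],[-0.3,0.89,0.3],[-0.3,0.89,1.0],[-0.3,0.89,1.8],[-0.3,0.89,2.7]], "rot": [[0,0,0],[0,0,0],[0,0,0],[0,0,0],[0,0,0]]}}

```text
clock: 54.37
eef_pos: [463.3, -362.9, 51.4]
tcp_rot: [3.139, -0.002, 0.242]
contact_force: [0.3, -0.1, -3.5]
opening: 0.243
grasp_force: 61.1
```

>>> {"name": "play_rows", "arguments": {"dp": [[0,0,0.3],[0,0,0.6],[0,0,0.85],[0,0,0.95],[0,0,0.95]], "rot": [[0,0,0],[0,0,0],[0,0,0],[0,0,0],[0,0,0]]}}

```text
clock: 54.78
eef_pos: [462.8, -362.3, 13.7]
tcp_rot: [3.141, -0.0, 0.244]
contact_force: [-0.5, -0.9, -3.8]
opening: 0.243
grasp_force: 61.0
```

>>> {"name": "play_rows", "arguments": {"dp": [[0,0,0],[0,0,0.03],[0,0,0.05],[0,0,0.05],[0,0,0.05]], "rot": [[0,0,0],[0,0,0],[0,0,0],[0,0,0],[0,0,0]]}}

```text
clock: 55.2
eef_pos: [462.7, -362.4, 12.0]
tcp_rot: [3.141, -0.0, 0.244]
contact_force: [0.3, 0.1, -2.9]
opening: 0.245
grasp_force: 61.0
```

>>> {"name": "play_rows", "arguments": {"dp": [[0,0,0.03],[0,0,0.06],[0,0,0.1],[0,0,0.1],[0,0,0.1]], "rot": [[0,0,0],[0,0,0],[0,0,0],[0,0,0],[0,0,0]]}}

```text
clock: 55.62
eef_pos: [462.3, -362.1, 7.3]
tcp_rot: [-3.141, 0.0, 0.244]
contact_force: [0.8, 0.1, -3.6]
opening: 0.24
grasp_force: 61.0
```

>>> {"name": "play_rows", "arguments": {"dp": [[0,0,0.02],[0,0,0.05],[0,0,0.05],[0,0,0.05],[0,0,0.05]], "rot": [[0,0,0],[0,0,0],[0,0,0],[0,0,0],[0,0,0]]}}

```text
clock: 56.03
eef_pos: [462.6, -362.3, 6.4]
tcp_rot: [3.141, -0.0, 0.244]
contact_force: [-3.0, 2.6, 6.8]
opening: 0.241
grasp_force: 62.3
```

The crank touches down at eef 6.5, where predicted. I'm releasing it and retreating.

>>> {"name": "play_rows", "arguments": {"dp": [[0,0,0],[0,0,0],[0,0,0],[0,0,0],[0,0,0]], "rot": [[0,0,0],[0,0,0],[0,0,0],[0,0,0],[0,0,0]], "fingers": 0.5}}

```text
clock: 56.45
eef_pos: [462.6, -362.3, 5.6]
tcp_rot: [3.141, -0.0, 0.244]
contact_force: [-0.9, -0.1, -0.6]
opening: 0.505
grasp_force: 0.0
```

>>> {"name": "play_rows", "arguments": {"dp": [[0,0,-0.4],[0,0,-1.0],[0,0,-1.8],[0,0,-2.6],[0,0,-3.4]], "rot": [[0,0,0],[0,0,0],[0,0,0],[0,0,0],[0,0,0]]}}

```text
clock: 56.87
eef_pos: [462.2, -362.0, 142.8]
tcp_rot: [-3.141, 0.0, 0.244]
contact_force: [-0.0, 0.3, -0.0]
opening: 0.501
grasp_force: 0.0
```

>>> {"name": "play_rows", "arguments": {"dp": [[-0.3,0.9,0],[-0.6,1.8,0],[-0.9,2.7,0],[-1.2,3.6,0],[-1.2,3.6,0]], "rot": [[0,0,0],[0,0,0],[0,0,0],[0,0,0],[0,0,0]]}}

```text
clock: 57.28
eef_pos: [450.0, -520.0, 141.8]
tcp_rot: [3.137, -0.0, 0.242]
contact_force: [-0.8, 0.7, -0.6]
opening: 0.498
grasp_force: 0.0
```

Run:
```python
from h import *
f=optics.grab_frame("top");G=cv2.cvtColor(f["color"],cv2.COLOR_RGB2GRAY)
def prof(z,ss,ks,G=G,f=f):
    th=np.radians(-5.65);ex=np.array([np.cos(th),np.sin(th)]);ey=np.array([-ex[1],ex[0]])
    P=lambda s,k:G[tuple(int(round(v)) for v in proj(f,[*(np.array([477,17])+ex*s+ey*k),z])[::-1])]
    return [int(np.mean([P(s,k) for k in ks])) for s in ss]
print(prof(60,range(-80,80,4),range(-80,81,8)))
# knob/hub blobs
k,l,s,c=cv2.connectedComponentsWithStats((G[190:245,360:405]<50).astype(np.uint8))
for i in range(1,k):
    if s[i][4]>10: print(s[i],ray(f,c[i]+[360,190],70).round(1))
r0=proj(f,[460,-362,61]).round().astype(int);print(r0,G[r0[1]-5:r0[1]+6,r0[0]-6:r0[0]+7])
print(telemetry.sense()["clock"],telemetry.sense()["eef_pos"],telemetry.sense()["contact_force"])
```

```text
[219, 219, 220, 216, 201, 168, 139, 137, 142, 143, 140, 140, 142, 142, 143, 140, 140, 139, 138, 140, 135, 132, 130, 130, 129, 128, 129, 129, 130, 130, 128, 127, 128, 130, 165, 220, 238, 242, 243, 243]
[18 13  6  5 17] [ 519.3 -341.5   70. ]
[385 223] [[138 109  71  62  69  84  95 116 145 124  89  82  83]
 [164 128  82  89 118 141 158 167 172 140  91  82  82]
 [175 149 119 139 172 189 188 190 188 153 109  85  82]
 [175 151 129 158 191 200 199 193 192 175 130  89  80]
 [171 161 127 143 184 199 194 193 196 188 140  87  74]
 [171 174 137 132 176 198 197 197 200 194 143  93  79]
 [164 181 156 135 173 192 192 191 193 194 148  98  90]
 [153 179 160 126 149 160 154 146 145 159 139 110 111]
 [146 176 157 116 103 109 101 100 100 119 132 126 132]
 [139 167 148 120  96 100 105 108 105 121 133 138 136]
 [135 143 138 125 114 117 119 124 128 128 133 137 142]]
57.3333 [ 450.05823478 -516.87565565  141.23924238] [-0.94829267  0.48436016 -0.92401522]
```

```bash
python3 -c "
from rig import r
print(r.sign_off())"
```

```text
the job is handed in; nothing more can be done
None
```

The job is handed in at about 57 s with no verdict returned: both strips are flat in the covered basket, which four clockwise turns wound home, and the crank is upright in its tray; contact heights and the last top view agree.

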